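Take a pellet die apart into its storage tray

ROBOT

A 7-joint arm with a two-finger parallel gripper is mounted at the origin on a cart in front of the work surface, level with it; the furniture and walls round the work are solid. World frame = base frame: x ahead of the robot, y to its left, z up, the work surface at z = 0. Lengths are in m, angles in rad, forces in N, time in s.
With the tool pointing down it reaches from about 0.425 to 0.925 m from the base axis. Payload 6.8 kg.
Tool frame: the origin (TCP) lies at the very end of the fingers, on their centre line; the grasp point (between the pads) lies 19 mm behind it; z points along the fingers, y is the line along which they close (so a half turn about z gives the same grasp; the last joint's range is limited). The gripper opens to 85 mm and grips with 20 to 120 N. Pads are 22 mm wide; open, the fingers measure 114 mm over their backs; the gripper's body (76 mm by 85 mm) begins 54 mm behind the grasp point. The pads swing forward as they close: fully open they stand 13 mm farther back than shut.
Start: joints at [-1.254, 0.477, 0.022, 1.555, -0.011, 1.109, -0.083], TCP at [0.278, 0.615, 0.231] pointing down, gripper open.
Joint ranges: [-2.96, 2.96], [-0.34, 2.1], [-1.41, 1.46], [0.24, 2.44], [-1.37, 4.51], [0.17, 1.92], [-2.96, 2.96]. Speed limits (rad/s): [2.39, 2.39, 3.14, 3.14, 3.14, 3.14, 3.14].

INTERFACE

Orientations are given as a rotation vector (axis times angle).
In Python, from bench import get_obs, grab_frame, hand_in gives the robot as it stands.
- The arm moves only by the tool drive_tool, never from a script. Its argument "rows" is a list of rows, each an object with "offset": the shift along the tool's x, y, z as a fraction of full scale, a list of three; "rotation": the turn, a rotation vector about the tool's x, y, z as a fraction of full scale, a list of three; "claw": the opening, from 0 (shut) to 1 (fully open). In form: [{"offset": [tx, ty, tz], "rotation": [wx, wy, wz], "claw": claw}, ...]. A call has 1 to 20 rows; each row is the pose to reach, as a shift and turn from the pose commanded when the call began, along the tool's axes at that moment; what a row does not reach only later rows make up. Full scale, the value 1, is 0.15 m for a shift and 2 rad for a turn. A row lasts 1/12 s, in which the tool goes at most 41.7 mm and 7.16 degrees, less where a joint would pass 70% of its speed; a pose out of reach is approached as far as the arm can. A call with a number of a shift or a turn outside -1 to 1 is refused whole. A call with a gripper value outside its range is refused whole. The fingers move at their own pace and stop on an object; "force" is the grip in N (left out, the last holds). Time passes only in rows, so rows that repeat a pose let the fingers close. It gives the time, the measured TCP pose, the force, the opening and the grip force at its end, in the units of the state.
- get_obs(): the state, without advancing time (a new reading comes with each control period).
- grab_frame(name): name is "scene" or "top" or "wrist"; returns a dict with "frame" (420x560x3 uint8, red, green, blue), "z_map" (420x560 float32, m along the optical axis (not along the pixel's ray), 0 where there is no reading), "vfov" (degrees; the focal length in pixels is half the picture's height over the tangent of half this angle, whatever the lens; pixels are square), "cx", "cy" (the principal point, pixels), "R" (3x3) and "t" (3): a world point X has camera coordinates R X + t. Camera axes: x right, y down, z forward; pixel columns grow to the right and rows downward; lengths in m; the calibration is good to about 2 mm. The wrist camera is an equidistant fisheye: a pixel r from the principal point sees the ray r / f radians off the axis. A picture is of the moment at which its call begins.
- hand_in(): hands the job in; it is judged then, once.
The state is a dict: "clock": time; "joints": joint angles; "qvel": joint speeds; "tau": joint torques, N m; "tcp_pos": TCP position; "orientation": TCP orientation; "contact_force": force on the tool from outside, world axes, zero at the start; "moment": the same for the moment, N m; "grip_width": finger opening in m; "gripper_force": force on a finger pad.
Only numpy, scipy, OpenCV 4.12 (cv2) and the standard library are available. Lean on these libraries where they do the work, as an engineer would, in place of code of your own. Each camera call takes 0.05 s, during which the arm holds its last target. There are 200 camera calls.

TASK

The pressed pellet is out, so take the stacked steel pellet die apart from the top down: pressure pad, plunger, sleeve, base, one after another. Set each part upright, fully down in the grey insert made for it: the pad in the smallest shallow recess, the plunger foot-down in the deep well, the sleeve over the steel post, the base in the widest recess. Do not let a part topple, and leave the sample jar and the meal tub where they stand.

Things in the scene. Friction and masses are not known exactly. Their poses are not given: they have to be found in the camera images.
- pressure_pad: dark steel disc on the very top of the stack, 26 mm diameter, 18 mm high, 0.075 kg; lies loose on the plunger's head. Origin: centre of its underside, z up.
- die_plunger: bright steel plunger, 0.5 kg: stem 35 mm in diameter and 44 mm long, head 44 mm in diameter and 14 mm high on top. At the start the stem stands 32 mm deep in the sleeve's bore (1.5 mm play all round) and the head is 12 mm clear of the sleeve's top. Origin: centre of the stem's foot, z up towards the head; the head spans z = 44 to 58 mm.
- die_sleeve: dark steel tube, outside diameter 58 mm, bore 38 mm right through, 44 mm high, 0.52 kg. It stands on the base's flange, over its spigot. Origin: centre of its lower end, z up.
- die_base: bright steel base, 0.45 kg: flange 70 mm in diameter and 12 mm high, with a spigot 35 mm in diameter and 12 mm high on its middle (24 mm high overall). It stands on the bench at the bottom of the stack; once bare it can be lifted by its spigot. Origin: centre of its underside, z up.
- pad_insert: grey plastic block, 104 x 104 x 30 mm, fixed in a low tray (rim 35 mm, block top 32 mm above the bench; blocks 106 mm apart). Origin: centre of its underside, z up. For the pressure pad: round recess 42 mm in diameter, 5 mm deep (floor 25 mm above the origin) in the middle.
- plunger_insert: grey plastic block, 104 x 104 x 30 mm, fixed in a low tray (rim 35 mm, block top 32 mm above the bench; blocks 106 mm apart). Origin: centre of its underside, z up. For the plunger: round well 52 mm in diameter, 24 mm deep (floor 6 mm above the origin) in the middle; the plunger stands in it on its foot.
- sleeve_insert: grey plastic block, 104 x 104 x 30 mm, fixed in a low tray (rim 35 mm, block top 32 mm above the bench; blocks 106 mm apart). Origin: centre of its underside, z up. For the sleeve: round recess 74 mm in diameter, 5 mm deep (floor 25 mm above the origin) in the middle, a steel post on its centre, 18 mm in diameter, top 55 mm above the origin; it goes into the bore.
- base_insert: grey plastic block, 104 x 104 x 30 mm, fixed in a low tray (rim 35 mm, block top 32 mm above the bench; blocks 106 mm apart). Origin: centre of its underside, z up. For the base: round recess 86 mm in diameter, 5 mm deep (floor 25 mm above the origin) in the middle.
- sample_jar: bystander: round sample jar with white screw cap, 62 mm diameter, 75 mm high, standing loose behind the stack, on the monitor's side. Origin: centre of its underside.
- meal_tub: bystander: flat clear lidded tub of meal, 67 x 85 x 31 mm, loose on the bench to the right of the stack. Origin: centre of its underside.

How it is judged:
On the way, in this order (a step that is already met when the one before it is completed fails the run):
1. the pressure pad stands in its own insert, let go (horizontal distance between pressure_pad and pad_insert below 0.011 m and z of pressure_pad in the frame of pad_insert between 0.022 and 0.028 m and angle between pressure_pad's own z axis and vertical below 0.1 rad and contact force between the fingers and pressure_pad below 0.1 N), for 0.2 s.
2. the plunger stands in its own insert, let go (horizontal distance between die_plunger and plunger_insert below 0.011 m and z of die_plunger in the frame of plunger_insert between 0.003 and 0.009 m and angle between die_plunger's own z axis and vertical below 0.1 rad and contact force between the fingers and die_plunger below 0.1 N), for 0.2 s.
3. the sleeve stands in its own insert, let go (horizontal distance between die_sleeve and sleeve_insert below 0.011 m and z of die_sleeve in the frame of sleeve_insert between 0.022 and 0.028 m and angle between die_sleeve's own z axis and vertical below 0.1 rad and contact force between the fingers and die_sleeve below 0.1 N), for 0.2 s.
4. the base stands in its own insert, let go (horizontal distance between die_base and base_insert below 0.011 m and z of die_base in the frame of base_insert between 0.022 and 0.028 m and angle between die_base's own z axis and vertical below 0.1 rad and contact force between the fingers and die_base below 0.1 N), for 0.2 s.
At the end, for the whole second after the job is handed in: Pad, plunger, sleeve and base each stand upright (within 0.1 rad) and at rest in their own insert, centred within 11 mm and within 3 mm of resting on the floor of its recess (horizontal distance between pressure_pad and pad_insert below 0.011 m and z of pressure_pad in the frame of pad_insert between 0.022 and 0.028 m and angle between each of pressure_pad, die_plunger, die_sleeve, die_base's own z axis and vertical below 0.1 rad and linear speed of each of pressure_pad, die_plunger, die_sleeve, die_base below 0.02 m/s and horizontal distance between die_plunger and plunger_insert below 0.011 m and z of die_plunger in the frame of plunger_insert between 0.003 and 0.009 m and horizontal distance between die_sleeve and sleeve_insert below 0.011 m and z of die_sleeve in the frame of sleeve_insert between 0.022 and 0.028 m and horizontal distance between die_base and base_insert below 0.011 m and z of die_base in the frame of base_insert between 0.022 and 0.028 m); the robot touches nothing.
It fails at once if a die part topples (tilts more than 0.6 rad) (angle between any of pressure_pad, die_plunger, die_sleeve, die_base's own z axis and vertical above 0.6 rad).
It fails at once if the sample jar or the meal tub is moved by more than 25 mm (distance of any of sample_jar, meal_tub from where it was at the start of the episode above 0.025 m).
It also fails if it takes over 115 s, if anything falls off the work surface, if the arm or the gripper's body presses on something with over 40 N, if the wrist force passes 120 N, or if a joint passes its speed limit or range.

## Working session

There is one attempt and no reset: what is moved stays moved. The work goes in short steps, Python scripts to look and compute and a tool call to move; the robot and the scene stay as the last step left them, time stands still between calls to the robot, and variables do not carry over. Pictures are saved under pics/ and viewed, at most 14 in all, crops included, and the job is handed in when it is done.

Besides the shell and the picture viewer there is one more tool, called after "Emit:" as name([rows], argument=value, ...), one row to a line, values as JSON. drive_tool: Moves the arm, as the interface text tells. Its arguments: {"type":"object","properties":{"rows":{"type":"array","items":{"type":"object","properties":{"offset":{"type":"array","items":{"type":"number"}},"rotation":{"type":"array","items":{"type":"number"}},"claw":{"type":"number"}}}},"force":{"type":"number"}},"required":["rows"]}

```bash
mkdir -p pics; ls
python3 - <<'E'
from bench import *
import cv2, numpy as np
o=get_obs(); print(o)
for n in("scene","top"):
    f=grab_frame(n); np.savez(f"{n}.npz",**f); cv2.imwrite(f"pics/{n}0.png",f["frame"][:,:,::-1]); print(n,f["vfov"],f["cx"],f["cy"],f["R"],f["t"], -f["R"].T@f["t"])
E
```

```text
pics
{'clock': 0.0, 'joints': array([-1.25412913,  0.47783848,  0.02233688,  1.55648052, -0.01147   ,
        1.10933017, -0.08311084]), 'qvel': array([ 0.00089032,  0.00045541, -0.00103936,  0.00039948,  0.00059559,
        0.00018061, -0.00062097]), 'tau': array([-1.96009762e-05, -5.96441996e+01,  1.60779655e+00, -2.81193388e+01,
        1.24402007e-02,  9.46081826e-03,  3.67146527e-06]), 'tcp_pos': array([0.27794028, 0.61444102, 0.23028769]), 'orientation': array([-6.62127063e-01, -3.07077988e+00,  3.00563781e-03]), 'contact_force': array([ 0.38844622, -0.96871173,  0.7588824 ]), 'moment': array([-0.02256011, -0.02750101, -0.05048563]), 'gripper_force': 0.0, 'grip_width': 0.08535834044758817}
scene 54.45114814647399 277.8409819000375 208.73467554977722 [[ 0.84492288 -0.53479288  0.01009512]
 [-0.36420112 -0.58902136 -0.72139544]
 [ 0.39174338  0.60584686 -0.69244979]] [-0.50197407  0.19860794  0.97607515] [ 0.11409163 -0.7428199   0.82422538]
top 48.63368575576224 270.440020221367 203.7199580840164 [[ 0.01883969 -0.99978636 -0.00850341]
 [-0.99282432 -0.01770264 -0.11826445]
 [ 0.11808865  0.01067046 -0.99294572]] [-0.081439    0.53666542  1.42756734] [ 0.36576927 -0.08715401  1.48027282]
```

View pics/top0.png

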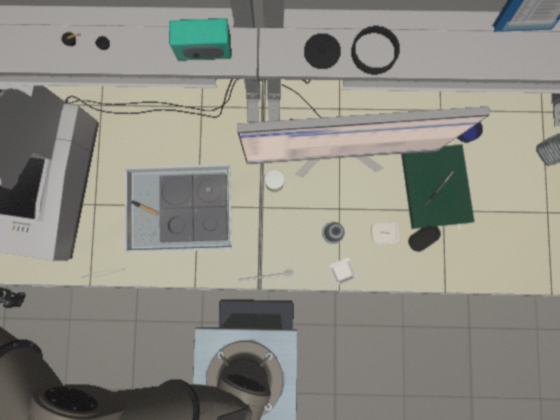

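View pics/scene0.png

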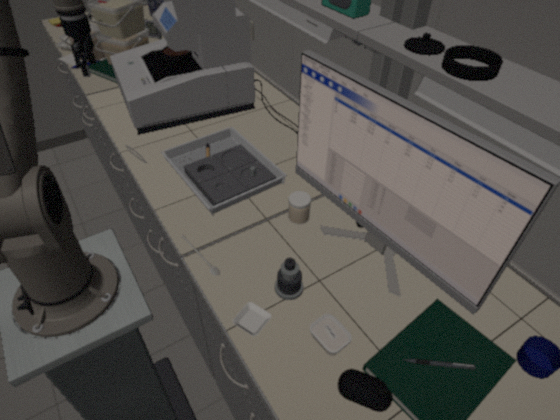

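The top view shows the stack at about (334,233), the jar at (275,180), the tub at (385,233), and the 2x2 inserts around (162–228, 175–240). The monitor is behind. Next I'll zoom in and measure.

```bash
cat > h.py <<'E'
import numpy as np, cv2
from bench import *
def foc(f): return f["frame"].shape[0]/2/np.tan(np.radians(float(f["vfov"]))/2)
def ray(f,u,v):
    return np.asarray(f["R"]).T@np.array([(u-f["cx"])/foc(f),(v-f["cy"])/foc(f),1.])
def on_plane(f,u,v,z):
    c=-f["R"].T@f["t"]; d=ray(f,u,v); return c+d*(z-c[2])/d[2]
def cloud(f):
    F=foc(f); Z=f["z_map"]; v,u=np.mgrid[:Z.shape[0],:Z.shape[1]]
    P=np.stack([(u-f["cx"])/F*Z,(v-f["cy"])/F*Z,Z],-1)
    return (P-f["t"])@f["R"]
def proj(f,X):
    p=f["R"]@X+f["t"]; return foc(f)*p[:2]/p[2]+[f["cx"],f["cy"]]
E
python3 - <<'E'
from h import *
f=dict(np.load("top.npz")); g=dict(np.load("scene.npz"))
a=cv2.resize(f["frame"][160:260,115:240,::-1],None,fx=4.8,fy=4.8,interpolation=cv2.INTER_CUBIC)
b=cv2.resize(f["frame"][160:260,255:405,::-1],None,fx=4.8,fy=4.8,interpolation=cv2.INTER_CUBIC)
cv2.imwrite("pics/crop1.png",cv2.convertScaleAbs(a,alpha=1.8))
c=cv2.resize(g["frame"][240:310,230:355,::-1],None,fx=5,fy=5,interpolation=cv2.INTER_CUBIC)
P=cloud(f); np.set_printoptions(precision=3,suppress=True)
for n,(u,v) in dict(stack=(334,231),tray=(193,207),tl=(177,190),tr=(209,190),bl=(177,224),br=(210,221),jar=(275,180),tub=(385,233),bench=(300,255)).items(): print(n,P[v,u])
# pixels by height in stack area
Q=P[215:255,315:355].reshape(-1,3)
for lo,hi in((.105,.135),(.08,.105),(.01,.07)):
    m=(Q[:,2]>lo)&(Q[:,2]<hi); print(lo,m.sum(),Q[m].mean(0) if m.any() else'', Q[m].min(0) if m.any() else '',Q[m].max(0) if m.any() else '')
Q=P[160:255,115:240].reshape(-1,3); m=(Q[:,2]>.026)&(Q[:,2]<.045); r=cv2.minAreaRect(Q[m][:,:2].astype(np.float32));print(m.sum(),r)
print("heights tray",np.round(P[170:250:6,120:236:6,2]*1000).astype(int))
E
```

```text
stack [ 0.452 -0.263  0.099]
tray [0.525 0.174 0.017]
tl [0.577 0.225 0.029]
tr [0.574 0.119 0.059]
bl [0.471 0.225 0.006]
br [0.481 0.118 0.02 ]
jar [ 0.606 -0.085  0.074]
tub [ 0.453 -0.43   0.029]
bench [ 0.38  -0.168 -0.005]
0.105 2 [ 0.456 -0.272  0.106] [ 0.452 -0.273  0.105] [ 0.46  -0.271  0.106]
0.08 116 [ 0.454 -0.269  0.091] [ 0.435 -0.292  0.08 ] [ 0.474 -0.25   0.105]
0.01 193 [ 0.449 -0.262  0.041] [ 0.419 -0.299  0.01 ] [ 0.486 -0.235  0.069]
4489 ((0.5219756364822388, 0.22001329064369202), (0.2698182761669159, 0.3343629539012909), 2.932523012161255)
heights tray [[   5    3   25   19   14   21   17   12    8    7   10    7    5   10
     1    1   -6    1   33   -3]
 [  -2   31    1   -3   -1    4    4   28   28   31   36   29   28   33
    30   30   29   34   32   -5]
 [  -4   32   -4   -3    1   -1    3   30   27   23   30   30   28   32
    29   24   25   29   35    2]
 [  -2   34   -1   -2    0    0    2   31   24   25   22   30   30   32
    25   63   16   34   28    1]
 [  -4   37    3   -1   -2    4   -7   23   27   28   28   29   24   28
    29   30   23   30  
[... 255 characters left out ...]
8   36   29   37   33   27   34   34
    32   32   29   30   11   -1]
 [   1   33   -2   -1   -2    2    7   32   35    5    4   31   34   29
    27   19   37   35    9    1]
 [   3   31    0    3    4   -1    1   30   22    8    4   29   30   31
    26   28   23   33    0   -4]
 [   8   38    1   -3    7    4    4   27   29    7    4   30   27   33
    30   29   29   30    0   -1]
 [   5   35    1    5   -1    0    2   26   34   29   29   31   33   31
    32   35   38   33    7   -4]
 [   1   34    1    4    3    7    0    0    4    7    3 1480   -6    3
     1    1    3    7    3    0]
 [  -3   32   -1    4    9   10   13   17   27   30   32   29   34   35
    37   39   37   35   28    2]]
```

View pics/crop1.png

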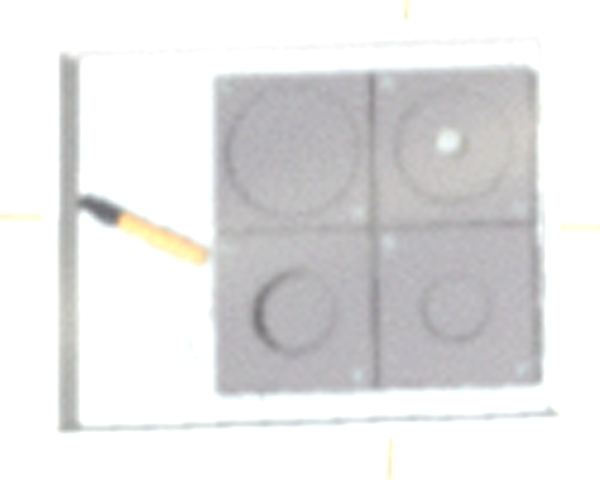

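The crop shows base recess top-left, sleeve recess with post top-right, deep well (plunger) bottom-left and pad recess bottom-right. Now the precise centres.

Run:
```python
from h import *
from scipy.spatial.transform import Rotation as Ro
np.set_printoptions(precision=4,suppress=True)
f=dict(np.load("top.npz")); g=dict(np.load("scene.npz"))
w=lambda x,y,z: on_plane(f,115+(x+.5)/4.8-.5,160+(y+.5)/4.8-.5,z)
C=[w(*p,.032)[:2] for p in((216,75),(537,68),(540,382),(216,392))]
print("group corners",C,[np.linalg.norm(C[i]-C[i-1]) for i in range(4)],"ctr",np.mean(C,0))
for n,(x0,x1,y0,y1,d) in dict(base=(227,358,85,216,86),sleeve=(395,509,86,203,74),plunger=(253,338,267,356,52),pad=(420,491,273,345,42)).items():
    a=w(x0,(y0+y1)/2,.032);b=w(x1,(y0+y1)/2,.032);c=w((x0+x1)/2,y0,.032);e=w((x0+x1)/2,y1,.032)
    print(n,(a+b+c+e)[:2]/4,"dia",np.linalg.norm(a-b),np.linalg.norm(c-e),d)
print("post",w(448,141,.057))
# stack silhouette in both views: jar for check
P=cloud(f)
for n,F,(v0,v1,u0,u1) in(("top",f,(215,255,315,355)),("scene",g,(250,305,265,315))):
    q=cloud(F)[v0:v1,u0:u1]
    for lo,hi,nm in((.09,.115,'padtop'),(.004,.02,'flange'),(.02,.11,'all>20')):
        m=(q[...,2]>lo)&(q[...,2]<hi); vv,uu=np.nonzero(m)
        if len(vv): print(n,nm,m.sum(),"px",uu.mean()+u0,vv.mean()+v0,uu.min()+u0,uu.max()+u0,vv.min()+v0,vv.max()+v0)
m=(P[...,2]>.09)&(P[...,0]>.4)&(P[...,0]<.75)&(P[...,1]<.25)&(P[...,1]>-.7); print("monitor near x",np.percentile(P[m][:,0],[1,5,20]), P[m][:,2].min())
q=P[85:265,0:100].reshape(-1,3); m=q[:,2]>.05; print("printer",np.percentile(q[m],[1,99],axis=0))
for F,(x,y,w_,h) in((f,(305,205,60,55)),(g,(255,245,70,60))):pass
o=[cv2.resize(f["frame"][205:262,304:364,::-1],None,fx=6.6,fy=6.6,interpolation=cv2.INTER_CUBIC),cv2.resize(g["frame"][247:304,260:320,::-1],None,fx=6.6,fy=6.6,interpolation=cv2.INTER_CUBIC)]
cv2.imwrite("pics/stack.png",cv2.convertScaleAbs(np.hstack(o),alpha=1.8))
print(Ro.from_rotvec(get_obs()["orientation"]).as_matrix())
```

```text
group corners [array([0.6226, 0.2812]), array([0.631 , 0.0693]), array([0.4244, 0.0612]), array([0.4141, 0.2714])] [np.float64(0.20878154892111625), np.float64(0.2120390107626001), np.float64(0.20669699625351262), np.float64(0.21045384155226335)] ctr [0.523  0.1708]
base [0.5733 0.2285] dia 0.08624112279922548 0.08700872409957511 86
sleeve [0.5791 0.1237] dia 0.07498139446514661 0.07769812899838445 74
plunger [0.4674 0.222 ] dia 0.05547652489870761 0.05810317217303649 52
pad [0.4709 0.1177] dia 0.0462887028642798 0.04698030722406401 42
post [0.5776 0.1227 0.057 ]
top padtop 58 px 335.9655172413793 230.3448275862069 332 340 226 234
top flange 197 px 331.6040609137056 236.3451776649746 315 354 215 254
top all>20 301 px 334.12292358803984 231.5016611295681 325 344 222 241
scene padtop 104 px 289.0192307692308 262.5 284 294 257 268
scene flange 226 px 288.3274336283186 290.42477876106193 274 312 254 304
scene all>20 692 px 288.8135838150289 275.7933526011561 277 301 257 292
monitor near x [0.6541 0.6568 0.6658] 0.09001088803792252
printer [[0.3628 0.4898 0.0568]
 [0.8045 0.7004 0.4675]]
[[-0.9112  0.412  -0.0005]
 [ 0.412   0.9112 -0.0015]
 [-0.0001 -0.0016 -1.    ]]
```

View pics/stack.png

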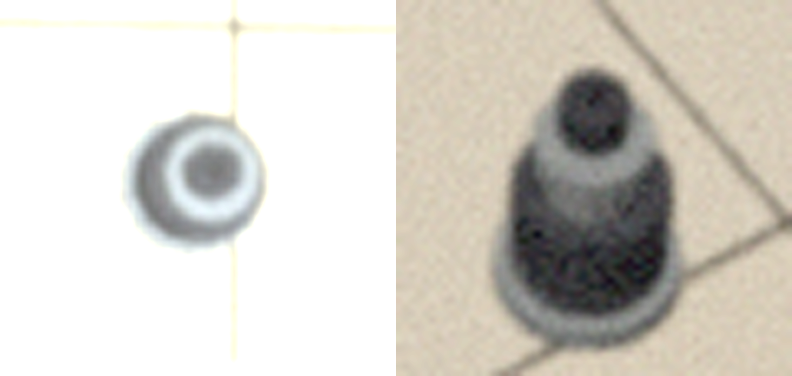

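The crops show the pad disc centre at about (335.4,230) in the top view, and the intact coaxial stack in the scene view, centred at column ~289.7. I'll compute its position, then start moving.

Run:
```python
from h import *
np.set_printoptions(precision=4,suppress=True)
f=dict(np.load("top.npz")); g=dict(np.load("scene.npz"))
w=lambda x,y,z: on_plane(f,304+(x+.5)/6.6-.5,205+(y+.5)/6.6-.5,z)[:2]
print("pad",w(210,168,.1),"head",w(208,170,.082), "flange",w((126+264)/2,(113+247)/2,.012))
for p in((.4535,-.267),(.4555,-.270)):
    for z in(.1,.082): print(p,z,proj(g,np.array([*p,z])),proj(f,np.array([*p,z])))
# scene: pad top ellipse centre: half disc height
print("scene padtop ray",[on_plane(g,260+(595.5-396)/6.6-.5,247+(y+.5)/6.6-.5,.1)[:2] for y in(95,100,105)])
```

```text
pad [ 0.4547 -0.2665] head [ 0.455 -0.268] flange [ 0.4545 -0.2708]
(0.4535, -0.267) 0.1 [288.8987 261.185 ] [335.5502 230.4518]
(0.4535, -0.267) 0.082 [288.672  266.1534] [334.768 230.818]
(0.4555, -0.27) 0.1 [290.3699 261.7038] [336.5639 229.7966]
(0.4555, -0.27) 0.082 [290.1234 266.6707] [335.7689 230.1712]
scene padtop ray [array([ 0.4554, -0.2675]), array([ 0.4542, -0.2693]), array([ 0.453 , -0.2711])]
```

Emit:
drive_tool([
  {"offset": [0, 0, 0], "rotation": [0, 0, 0], "claw": 1},
  {"offset": [-0.2, -0.4, 0], "rotation": [0, 0, 0.05], "claw": 1},
  {"offset": [-0.3, -0.7, 0], "rotation": [0, 0, 0.1], "claw": 1},
  {"offset": [-0.3, -1, 0], "rotation": [0, 0, 0.15], "claw": 1},
  {"offset": [-0.3, -1, 0], "rotation": [0, 0, 0.212], "claw": 1},
  {"offset": [-0.3, -1, 0], "rotation": [0, 0, 0.212], "claw": 1},
])

```text
clock: 0.6
tcp_pos: [0.2564, 0.4525, 0.2303]
orientation: [1.307, 2.856, -0.01]
contact_force: [-0.5, -0.6, -1.1]
grip_width: 0.0852
gripper_force: 0.0
```

Emit:
drive_tool([
  {"offset": [-0.3, 0.05, 0], "rotation": [0, 0, -0.06], "claw": 1},
  {"offset": [-0.6, 0.1, 0], "rotation": [0, 0, -0.12], "claw": 1},
  {"offset": [-0.8, 0.15, 0], "rotation": [0, 0, -0.18], "claw": 1},
  {"offset": [-1, 0.2, 0], "rotation": [0, 0, -0.24], "claw": 1},
  {"offset": [-1, 0.2, 0], "rotation": [0, 0, -0.3], "claw": 1},
  {"offset": [-1, 0.2, 0], "rotation": [0, 0, -0.36], "claw": 1},
  {"offset": [-1, 0.2, 0], "rotation": [0, 0, -0.43], "claw": 1},
  {"offset": [-1, 0.2, 0], "rotation": [0, 0, -0.43], "claw": 1},
])

```text
clock: 1.27
tcp_pos: [0.3794, 0.3669, 0.2312]
orientation: [0.027, -3.141, 0.0]
contact_force: [-0.8, 1.1, -0.3]
grip_width: 0.0857
gripper_force: 0.0
```

Emit:
drive_tool([
  {"offset": [-0.2, -0.25, 0], "rotation": [0, 0, 0.0085], "claw": 1},
  {"offset": [-0.4, -0.5, 0], "rotation": [0, 0, 0.0085], "claw": 1},
  {"offset": [-0.5, -0.75, 0], "rotation": [0, 0, 0.0085], "claw": 1},
  {"offset": [-0.6, -1, 0], "rotation": [0, 0, 0.0085], "claw": 1},
  {"offset": [-0.6, -1, 0], "rotation": [0, 0, 0.0085], "claw": 1},
  {"offset": [-0.6, -1, 0], "rotation": [0, 0, 0.0085], "claw": 1},
])

```text
clock: 1.77
tcp_pos: [0.4724, 0.2139, 0.2313]
orientation: [0.02, 3.141, -0.002]
contact_force: [-0.8, 0.5, -0.4]
grip_width: 0.0854
gripper_force: 0.0
```

Run:
```python
from h import *
f=grab_frame("wrist"); np.savez("w1.npz",**f); cv2.imwrite("pics/w1.png",cv2.convertScaleAbs(f["frame"][:,:,::-1],alpha=1.3)); o=get_obs(); print(o["tcp_pos"],o["orientation"],f["vfov"],f["cx"],f["cy"],-f["R"].T@f["t"],f["R"])
```

```text
[0.47129006 0.21684325 0.23132018] [ 1.40525798e-02  3.14154919e+00 -5.40734526e-05] 65.70646984690485 278.0644254770565 213.30448969272828 [0.4070528  0.21553005 0.37451718] [[ 0.01204608  0.99992481 -0.00229513]
 [ 0.96516516 -0.01102732  0.26140891]
 [ 0.26136395 -0.00536414 -0.96522542]]
```

View pics/w1.png

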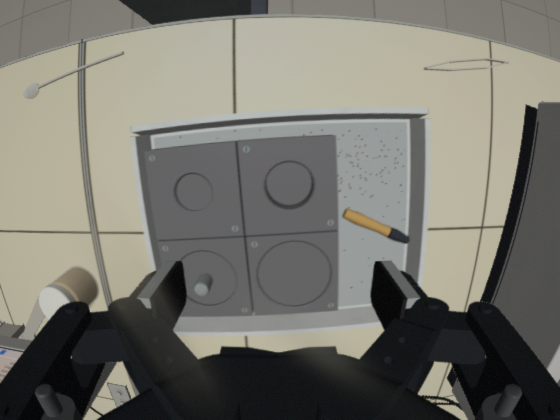

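The wrist view shows the pad recess at (194,191), the well at (289,184), the base recess at (294,273), the post at about (204,287) and the jar at (72,290).

```bash
cat >> h.py <<'E'
def fray(f,u,v):
    x,y=u-f["cx"],v-f["cy"]; r=np.hypot(x,y); th=r/foc(f)
    return f["R"].T@np.array([np.sin(th)*x/r,np.sin(th)*y/r,np.cos(th)])
def fplane(f,u,v,z):
    c=-f["R"].T@f["t"]; d=fray(f,u,v); return c+d*(z-c[2])/d[2]
E
python3 - <<'E'
from h import *
np.set_printoptions(precision=4,suppress=True)
f=dict(np.load("w1.npz"))
for n,x0,x1,y0,y1 in(("pad",174.5,213,173,210.5),("plunger",264.5,313.5,160,208),("base",257,332,240,307)):
    a,b,c,d=[fplane(f,*p,.032)[:2] for p in((x0,(y0+y1)/2),(x1,(y0+y1)/2),((x0+x1)/2,y0),((x0+x1)/2,y1))]
    print(n,(a+b)[1]/2,(c+d)[0]/2,np.linalg.norm(a-b),np.linalg.norm(c-d))
print("block junction",fplane(f,243.5,237.5,.032),"post",fplane(f,204,279,.057))
print("corners",[fplane(f,*p,.032)[:2] for p in((145,152),(335,136),(338,309))])
E
```

```text
pad 0.12096019802815791 0.4744595291829671 0.04431084013467432 0.04216086590096536
plunger 0.225761070512178 0.4678404572687174 0.05248215048959769 0.05224595134247704
base 0.2321362960006586 0.5747767963375339 0.08785076478969732 0.08761900061807786
block junction [0.5274 0.1746 0.032 ] post [0.5674 0.1309 0.057 ]
corners [array([0.4275, 0.0665]), array([0.4161, 0.2746]), array([0.6235, 0.2864])]
```

Emit:
drive_tool([
  {"offset": [0.02, -0.25, 0], "rotation": [0, 0, 0], "claw": 1},
  {"offset": [0.05, -0.5, 0], "rotation": [0, 0, 0], "claw": 1},
  {"offset": [0.1, -0.75, 0], "rotation": [0, 0, 0], "claw": 1},
  {"offset": [0.11, -1, 0], "rotation": [0, 0, 0], "claw": 1},
])

```text
clock: 2.15
tcp_pos: [0.452, 0.0691, 0.2312]
orientation: [-0.002, -3.141, -0.001]
contact_force: [0.8, 0.7, 0.4]
grip_width: 0.0852
gripper_force: 0.0
```

Emit:
drive_tool([
  {"offset": [0, -0.25, 0], "rotation": [0, 0, 0], "claw": 1},
  {"offset": [0, -0.5, 0], "rotation": [0, 0, 0], "claw": 1},
  {"offset": [0, -0.75, 0], "rotation": [0, 0, 0], "claw": 1},
  {"offset": [0, -1, 0], "rotation": [0, 0, 0], "claw": 1},
])

```text
clock: 2.48
tcp_pos: [0.4528, -0.0812, 0.2315]
orientation: [0.002, 3.141, 0.001]
contact_force: [1.0, 0.1, -0.8]
grip_width: 0.0859
gripper_force: 0.0
```

Emit:
drive_tool([
  {"offset": [0, -0.25, 0], "rotation": [0, 0, 0], "claw": 1},
  {"offset": [0, -0.5, 0], "rotation": [0, 0, 0], "claw": 1},
  {"offset": [0, -0.75, 0], "rotation": [0, 0, 0], "claw": 1},
  {"offset": [0, -1, 0], "rotation": [0, 0, 0], "claw": 1},
  {"offset": [0, -1, 0], "rotation": [0, 0, 0], "claw": 1},
  {"offset": [0, -1, 0], "rotation": [0, 0, 0], "claw": 1},
  {"offset": [0, -1, 0], "rotation": [0, 0, 0], "claw": 1},
])

```text
clock: 3.07
tcp_pos: [0.4524, -0.2297, 0.231]
orientation: [-0.005, -3.141, -0.001]
contact_force: [-0.2, -0.4, 0.5]
grip_width: 0.0854
gripper_force: 0.0
```

Run:
```python
from h import *
f=grab_frame("wrist"); np.savez("w2.npz",**f); cv2.imwrite("pics/w2.png",cv2.convertScaleAbs(f["frame"][:,:,::-1],alpha=1.3)); o=get_obs(); print(o["tcp_pos"],o["orientation"],o["clock"])
```

```text
[ 0.45246265 -0.2293064   0.23099231] [-3.11949389e-03 -3.14122723e+00 -1.72273576e-03] 3.1167
```

View pics/w2.png

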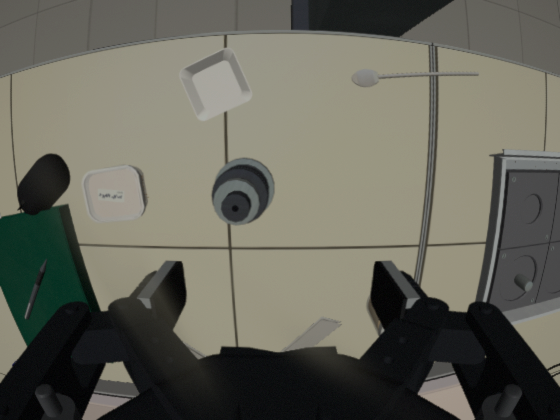

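The wrist view shows the stack: dark pad top at about (236,205), flange at about (243,190). Measure it here to compare against the top view.

Run:
```python
from h import *
np.set_printoptions(precision=4,suppress=True)
f=dict(np.load("w2.npz"))
im=f["frame"][150:230,205:285]; gray=cv2.cvtColor(im,cv2.COLOR_RGB2GRAY)
m=(gray<55).astype(np.uint8); 
n,l,s,c=cv2.connectedComponentsWithStats(m)
print([(s[i],c[i]+[205,150]) for i in range(1,n) if s[i,4]>60])
cv2.imwrite("pics/w2c.png",cv2.convertScaleAbs(cv2.resize(im[:,:,::-1],None,fx=7,fy=7,interpolation=cv2.INTER_CUBIC),alpha=1.6))
```

```text
[(array([   7,   15,   57,   55, 1046], dtype=int32), array([247.1415, 182.2438])), (array([ 16,  41,  30,  31, 715], dtype=int32), array([235.9343, 205.842 ]))]
```

View pics/w2c.png

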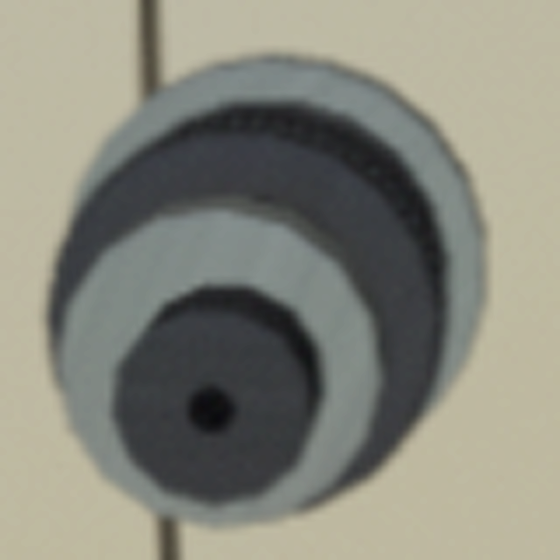

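The pad's centre dot is at crop (211,409), which is full-frame (234.7,208.0).

Run:
```python
from h import *
np.set_printoptions(precision=4,suppress=True)
f=dict(np.load("w2.npz")); X=fplane(f,234.7,208.0,.1); print(X)
w=lambda x,y,z:fplane(f,205+(x+.5)/7-.5,150+(y+.5)/7-.5,z)
print("head",w(222,367,.082),"flange",w(270,255,.012))
print("dist stack->tub etc fine")
```

```text
[ 0.4563 -0.2672  0.1   ]
head [ 0.4551 -0.268   0.082 ] flange [ 0.4527 -0.2689  0.012 ]
dist stack->tub etc fine
```

Emit:
drive_tool([
  {"offset": [-0.017, -0.25, 0.1], "rotation": [0, 0, 0], "claw": 0.7},
  {"offset": [-0.017, -0.25, 0.35], "rotation": [0, 0, 0], "claw": 0.6},
  {"offset": [-0.017, -0.25, 0.55], "rotation": [0, 0, 0], "claw": 0.6},
  {"offset": [-0.017, -0.25, 0.75], "rotation": [0, 0, 0], "claw": 0.6},
  {"offset": [-0.017, -0.25, 0.88], "rotation": [0, 0, 0], "claw": 0.6},
  {"offset": [-0.017, -0.25, 0.94], "rotation": [0, 0, 0], "claw": 0.6},
  {"offset": [-0.017, -0.25, 0.95], "rotation": [0, 0, 0], "claw": 0.6},
  {"offset": [-0.017, -0.25, 0.95], "rotation": [0, 0, 0], "claw": 0.6},
  {"offset": [-0.017, -0.25, 0.95], "rotation": [0, 0, 0], "claw": 0.6},
], force=30)

```text
clock: 3.87
tcp_pos: [0.4551, -0.2692, 0.09]
orientation: [0.007, 3.139, -0.001]
contact_force: [0.1, -0.3, 0.4]
grip_width: 0.0511
gripper_force: 0.0
```

Emit:
drive_tool([
  {"offset": [0, 0, 0], "rotation": [0, 0, 0], "claw": 0.35},
  {"offset": [0, 0, 0], "rotation": [0, 0, 0], "claw": 0.2},
  {"offset": [0, 0, 0], "rotation": [0, 0, 0], "claw": 0.1},
  {"offset": [0, 0, 0], "rotation": [0, 0, 0], "claw": 0.1},
  {"offset": [0, 0, 0], "rotation": [0, 0, 0], "claw": 0.1},
  {"offset": [0, 0, 0], "rotation": [0, 0, 0], "claw": 0.1},
  {"offset": [0, 0, 0], "rotation": [0, 0, 0], "claw": 0.1},
  {"offset": [0, 0, 0], "rotation": [0, 0, 0], "claw": 0.1},
], force=30)

```text
clock: 4.53
tcp_pos: [0.4548, -0.2696, 0.0901]
orientation: [0.009, 3.139, -0.0]
contact_force: [0.1, 0.4, 5.7]
grip_width: 0.0244
gripper_force: 29.1
```

Emit:
drive_tool([
  {"offset": [0, 0, -0.1], "rotation": [0, 0, 0], "claw": 0.1},
  {"offset": [0, 0, -0.3], "rotation": [0, 0, 0], "claw": 0.1},
  {"offset": [-0.03, 0.15, -0.5], "rotation": [0, 0, 0], "claw": 0.1},
  {"offset": [-0.06, 0.35, -0.6], "rotation": [0, 0, 0], "claw": 0.1},
  {"offset": [-0.1, 0.55, -0.6], "rotation": [0, 0, 0], "claw": 0.1},
  {"offset": [-0.12, 0.75, -0.6], "rotation": [0, 0, 0], "claw": 0.1},
  {"offset": [-0.12, 1, -0.6], "rotation": [0, 0, 0], "claw": 0.1},
])

```text
clock: 5.12
tcp_pos: [0.4736, -0.1193, 0.18]
orientation: [0.012, 3.139, -0.001]
contact_force: [1.1, -0.4, -1.4]
grip_width: 0.0247
gripper_force: 29.7
```

Emit:
drive_tool([
  {"offset": [0, 0.25, 0], "rotation": [0, 0, 0], "claw": 0.1},
  {"offset": [0, 0.5, 0], "rotation": [0, 0, 0], "claw": 0.1},
  {"offset": [0, 0.75, 0], "rotation": [0, 0, 0], "claw": 0.1},
  {"offset": [0, 1, 0], "rotation": [0, 0, 0], "claw": 0.1},
])

```text
clock: 5.45
tcp_pos: [0.4734, 0.0322, 0.1794]
orientation: [0.01, 3.141, 0.001]
contact_force: [0.3, -0.1, -0.7]
grip_width: 0.0245
gripper_force: 29.7
```

Emit:
drive_tool([
  {"offset": [0, 0.2, 0], "rotation": [0, 0, 0], "claw": 0.1},
  {"offset": [0, 0.4, 0], "rotation": [0, 0, 0], "claw": 0.1},
  {"offset": [0, 0.55, 0], "rotation": [0, 0, 0], "claw": 0.1},
  {"offset": [0, 0.59, 0], "rotation": [0, 0, 0], "claw": 0.1},
  {"offset": [0, 0.59, 0], "rotation": [0, 0, 0], "claw": 0.1},
  {"offset": [0, 0.59, 0], "rotation": [0, 0, 0], "claw": 0.1},
  {"offset": [0, 0.59, 0], "rotation": [0, 0, 0], "claw": 0.1},
])

```text
clock: 6.03
tcp_pos: [0.4742, 0.1173, 0.1789]
orientation: [-0.013, -3.142, 0.001]
contact_force: [0.1, -0.4, -1.0]
grip_width: 0.0239
gripper_force: 29.7
```

Run:
```python
from h import *
f=grab_frame("wrist"); np.savez("w3.npz",**f); cv2.imwrite("pics/w3.png",cv2.convertScaleAbs(f["frame"][:,:,::-1],alpha=1.3)); o=get_obs(); print(o["tcp_pos"],o["orientation"],o["clock"],o["grip_width"])
```

```text
[0.47419073 0.11721369 0.17888344] [-1.34958987e-02 -3.14151780e+00  6.40580623e-04] 6.0833 0.02414407396865763
```

View pics/w3.png

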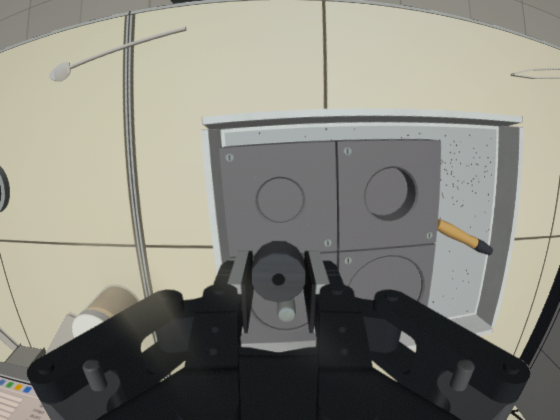

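The pad is held with its dot at (278,280), and its recess is at about (280.5,199.5). Compute the offset.

Run:
```python
from h import *
np.set_printoptions(precision=4,suppress=True)
f=dict(np.load("w3.npz"))
p=fplane(f,278.3,279.7,.189)
def circ(x0,x1,y0,y1,z=.032):
    a,b,c,d=[fplane(f,*q,z) for q in((x0,(y0+y1)/2),(x1,(y0+y1)/2),((x0+x1)/2,y0),((x0+x1)/2,y1))]
    return np.array([(c+d)[0]/2,(a+b)[1]/2,np.linalg.norm(a-b),np.linalg.norm(c-d)])
r=circ(256,305,177,222); print(p,r, r[:2]-p[:2]); print("well",circ(364,414,167,219), "junction",fplane(f,339,249,.032),"post",fplane(f,286,314,.057))
```

```text
[0.4762 0.1178 0.189 ] [0.4746 0.1197 0.0449 0.0423] [-0.0016  0.0019]
well [0.4686 0.2232 0.0512 0.0505] junction [0.5235 0.1761 0.032 ] post [0.5802 0.1243 0.057 ]
```

Emit:
drive_tool([
  {"offset": [0.005, 0.013, 0.2], "rotation": [0, 0, 0], "claw": 0.1},
  {"offset": [0.005, 0.013, 0.45], "rotation": [0, 0, 0], "claw": 0.1},
  {"offset": [0.005, 0.013, 0.7], "rotation": [0, 0, 0], "claw": 0.1},
  {"offset": [0.005, 0.013, 0.85], "rotation": [0, 0, 0], "claw": 0.1},
  {"offset": [0.005, 0.013, 0.92], "rotation": [0, 0, 0], "claw": 0.1},
  {"offset": [0.005, 0.013, 0.95], "rotation": [0, 0, 0], "claw": 0.1},
  {"offset": [0.005, 0.013, 0.95], "rotation": [0, 0, 0], "claw": 0.1},
  {"offset": [0.005, 0.013, 0.95], "rotation": [0, 0, 0], "claw": 0.1},
  {"offset": [0.005, 0.013, 0.95], "rotation": [0, 0, 0], "claw": 0.1},
])

```text
clock: 6.83
tcp_pos: [0.4747, 0.1211, 0.0376]
orientation: [0.01, 3.139, 0.002]
contact_force: [-0.4, 1.0, -0.1]
grip_width: 0.0241
gripper_force: 29.7
```

Emit:
drive_tool([
  {"offset": [0, 0, 0.012], "rotation": [0, 0, 0], "claw": 0.1},
  {"offset": [0, 0, 0.012], "rotation": [0, 0, 0], "claw": 0.1},
  {"offset": [0, 0, 0.012], "rotation": [0, 0, 0], "claw": 0.1},
])

```text
clock: 7.08
tcp_pos: [0.4741, 0.1213, 0.0351]
orientation: [0.009, 3.14, 0.001]
contact_force: [0.3, 0.8, 1.9]
grip_width: 0.0241
gripper_force: 30.0
```

Emit:
drive_tool([
  {"offset": [0, 0, 0.01], "rotation": [0, 0, 0], "claw": 0.33},
  {"offset": [0, 0, 0], "rotation": [0, 0, 0], "claw": 0.4},
  {"offset": [0, 0, -0.01], "rotation": [0, 0, 0], "claw": 0.6},
  {"offset": [0, 0, -0.02], "rotation": [0, 0, 0], "claw": 0.6},
  {"offset": [0, 0, -0.02], "rotation": [0, 0, 0], "claw": 0.6},
])

```text
clock: 7.5
tcp_pos: [0.4736, 0.1211, 0.0378]
orientation: [0.009, 3.141, 0.0]
contact_force: [0.5, 0.4, 0.7]
grip_width: 0.0512
gripper_force: 0.0
```

Emit:
drive_tool([
  {"offset": [0, 0, -0.2], "rotation": [0, 0, 0], "claw": 0.7},
  {"offset": [0, 0, -0.45], "rotation": [0, 0, 0], "claw": 0.8},
  {"offset": [0, 0, -0.7], "rotation": [0, 0, 0], "claw": 1},
  {"offset": [0, 0, -0.9], "rotation": [0, 0, 0], "claw": 1},
  {"offset": [0, 0, -0.9], "rotation": [0, 0, 0], "claw": 1},
  {"offset": [0, 0, -0.9], "rotation": [0, 0, 0], "claw": 1},
])

```text
clock: 8.0
tcp_pos: [0.4745, 0.1216, 0.1743]
orientation: [0.009, 3.138, 0.004]
contact_force: [-0.3, 0.3, -1.3]
grip_width: 0.0853
gripper_force: 0.0
```

Run:
```python
from h import *
np.set_printoptions(precision=4,suppress=True)
f=grab_frame("wrist"); np.savez("w4.npz",**f); cv2.imwrite("pics/w4.png",cv2.convertScaleAbs(f["frame"][:,:,::-1],alpha=1.3)); o=get_obs(); print(o["tcp_pos"],o["orientation"],o["clock"],o["grip_width"])
u,v=proj=[280,200]
```

```text
[0.4734 0.1212 0.1728] [0.0088 3.1408 0.0013] 8.05 0.08518785961781986
```

View pics/w4.png

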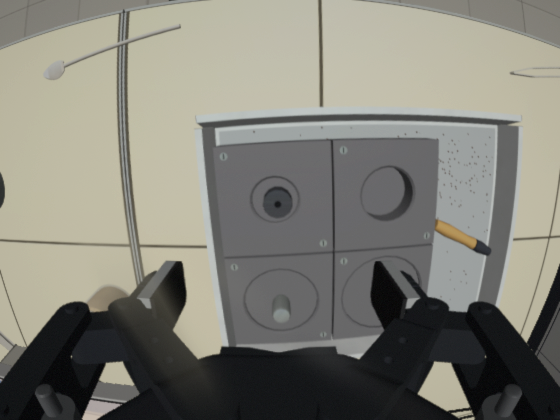

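The pad sits in its recess (dot at (278,204), recess around (275,200)). Next the plunger.

Emit:
drive_tool([
  {"offset": [0.03, -0.25, 0], "rotation": [0, 0, 0], "claw": 1},
  {"offset": [0.06, -0.5, 0], "rotation": [0, 0, 0], "claw": 1},
  {"offset": [0.09, -0.75, 0], "rotation": [0, 0, 0], "claw": 1},
  {"offset": [0.12, -1, 0], "rotation": [0, 0, 0], "claw": 1},
])

```text
clock: 8.38
tcp_pos: [0.4529, -0.0303, 0.171]
orientation: [-0.008, -3.139, 0.001]
contact_force: [0.5, -0.3, 0.3]
grip_width: 0.0857
gripper_force: 0.0
```

Emit:
drive_tool([
  {"offset": [0, -0.25, 0], "rotation": [0, 0, 0], "claw": 1},
  {"offset": [0, -0.5, 0], "rotation": [0, 0, 0], "claw": 1},
  {"offset": [0, -0.75, 0], "rotation": [0, 0, 0], "claw": 1},
  {"offset": [0, -1, 0], "rotation": [0, 0, 0], "claw": 1},
])

```text
clock: 8.72
tcp_pos: [0.4521, -0.1803, 0.171]
orientation: [-0.009, -3.139, -0.001]
contact_force: [0.7, 0.1, -0.6]
grip_width: 0.0854
gripper_force: 0.0
```

Emit:
drive_tool([
  {"offset": [0, -0.25, 0], "rotation": [0, 0, 0], "claw": 1},
  {"offset": [0, -0.45, 0], "rotation": [0, 0, 0], "claw": 1},
  {"offset": [0, -0.585, 0], "rotation": [0, 0, 0], "claw": 1},
  {"offset": [0, -0.585, 0], "rotation": [0, 0, 0], "claw": 1},
  {"offset": [0, -0.585, 0], "rotation": [0, 0, 0], "claw": 1},
  {"offset": [0, -0.585, 0.2], "rotation": [0, 0, 0], "claw": 1},
  {"offset": [0, -0.585, 0.4], "rotation": [0, 0, 0], "claw": 1},
  {"offset": [0, -0.585, 0.6], "rotation": [0, 0, 0], "claw": 1},
  {"offset": [0, -0.585, 0.7], "rotation": [0, 0, 0], "claw": 1},
  {"offset": [0, -0.585, 0.735], "rotation": [0, 0, 0], "claw": 1},
  {"offset": [0, -0.585, 0.735], "rotation": [0, 0, 0], "claw": 1},
  {"offset": [0, -0.585, 0.735], "rotation": [0, 0, 0], "claw": 1},
  {"offset": [0, -0.585, 0.735], "rotation": [0, 0, 0], "claw": 1},
])

```text
clock: 9.8
tcp_pos: [0.454, -0.2666, 0.0633]
orientation: [0.008, 3.14, -0.001]
contact_force: [0.1, 0.2, 0.3]
grip_width: 0.0857
gripper_force: 0.0
```

Emit:
drive_tool([
  {"offset": [0, 0, 0], "rotation": [0, 0, 0], "claw": 0.75},
  {"offset": [0, 0, 0], "rotation": [0, 0, 0], "claw": 0.62},
  {"offset": [0, 0, 0], "rotation": [0, 0, 0], "claw": 0.56},
  {"offset": [0, 0, 0], "rotation": [0, 0, 0], "claw": 0.5},
  {"offset": [0, 0, 0], "rotation": [0, 0, 0], "claw": 0.4},
  {"offset": [0, 0, 0], "rotation": [0, 0, 0], "claw": 0.3},
  {"offset": [0, 0, 0], "rotation": [0, 0, 0], "claw": 0.3},
  {"offset": [0, 0, 0], "rotation": [0, 0, 0], "claw": 0.3},
], force=60)

```text
clock: 10.47
tcp_pos: [0.4539, -0.2672, 0.0633]
orientation: [0.01, 3.14, -0.001]
contact_force: [-0.7, -1.1, 8.1]
grip_width: 0.0418
gripper_force: 59.5
```

Emit:
drive_tool([
  {"offset": [0, 0, -0.05], "rotation": [0, 0, 0], "claw": 0.3},
  {"offset": [0, 0, -0.1], "rotation": [0, 0, 0], "claw": 0.3},
  {"offset": [0, 0, -0.16], "rotation": [0, 0, 0], "claw": 0.3},
  {"offset": [0, 0, -0.22], "rotation": [0, 0, 0], "claw": 0.3},
  {"offset": [0, 0, -0.3], "rotation": [0, 0, 0], "claw": 0.3},
  {"offset": [0, 0, -0.4], "rotation": [0, 0, 0], "claw": 0.3},
  {"offset": [0, 0, -0.55], "rotation": [0, 0, 0], "claw": 0.3},
  {"offset": [0, 0, -0.7], "rotation": [0, 0, 0], "claw": 0.3},
  {"offset": [0, 0, -0.7], "rotation": [0, 0, 0], "claw": 0.3},
  {"offset": [0, 0, -0.7], "rotation": [0, 0, 0], "claw": 0.3},
])

```text
clock: 11.3
tcp_pos: [0.4539, -0.2667, 0.1685]
orientation: [0.009, 3.139, -0.001]
contact_force: [0.0, 0.3, -4.9]
grip_width: 0.0417
gripper_force: 62.0
```

Run:
```python
from h import *
np.set_printoptions(precision=4,suppress=True)
f=grab_frame("wrist"); np.savez("w5.npz",**f); cv2.imwrite("pics/w5.png",cv2.convertScaleAbs(f["frame"][:,:,::-1],alpha=1.3)); o=get_obs(); print(o["tcp_pos"],o["orientation"],o["clock"],o["grip_width"],o["contact_force"])
```

```text
[ 0.453  -0.2662  0.1672] [0.0084 3.1413 0.0008] 11.35 0.04159853217974714 [-0.015   0.4446 -6.2547]
```

View pics/w5.png

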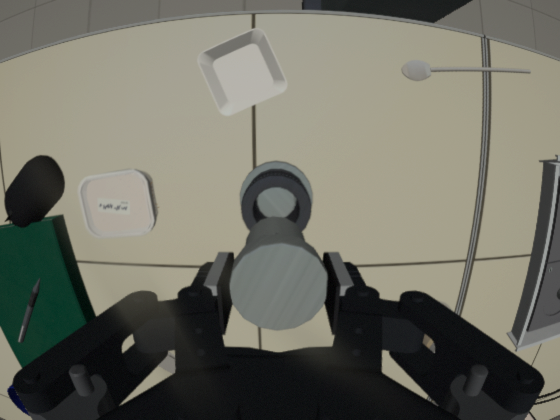

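The plunger is lifted and held upright, and the sleeve and base stay at (277,205). Carry it to the well.

Emit:
drive_tool([
  {"offset": [0, 0.15, 0], "rotation": [0, 0, 0], "claw": 0.3},
  {"offset": [-0.02, 0.35, 0], "rotation": [0, 0, 0], "claw": 0.3},
  {"offset": [-0.05, 0.58, 0], "rotation": [0, 0, 0], "claw": 0.3},
  {"offset": [-0.08, 0.8, 0], "rotation": [0, 0, 0], "claw": 0.3},
  {"offset": [-0.1, 1, 0], "rotation": [0, 0, 0], "claw": 0.3},
])

```text
clock: 11.77
tcp_pos: [0.4679, -0.1144, 0.1658]
orientation: [-0.008, -3.139, -0.001]
contact_force: [1.1, 0.2, -4.9]
grip_width: 0.0422
gripper_force: 62.2
```

Emit:
drive_tool([
  {"offset": [0, 0.23, 0], "rotation": [0, 0, 0], "claw": 0.3},
  {"offset": [0, 0.46, 0], "rotation": [0, 0, 0], "claw": 0.3},
  {"offset": [0, 0.7, 0], "rotation": [0, 0, 0], "claw": 0.3},
  {"offset": [0, 1, 0], "rotation": [0, 0, 0], "claw": 0.3},
])

```text
clock: 12.1
tcp_pos: [0.4683, 0.0303, 0.1659]
orientation: [-0.012, -3.139, 0.002]
contact_force: [1.7, 0.6, -5.2]
grip_width: 0.0419
gripper_force: 62.2
```

Emit:
drive_tool([
  {"offset": [0, 0.23, 0], "rotation": [0, 0, 0], "claw": 0.3},
  {"offset": [0, 0.46, 0], "rotation": [0, 0, 0], "claw": 0.3},
  {"offset": [0, 0.65, 0], "rotation": [0, 0, 0], "claw": 0.3},
  {"offset": [0, 0.85, 0], "rotation": [0, 0, 0], "claw": 0.3},
  {"offset": [0, 1, 0], "rotation": [0, 0, 0], "claw": 0.3},
])

```text
clock: 12.52
tcp_pos: [0.4692, 0.1825, 0.1656]
orientation: [-0.005, -3.139, 0.001]
contact_force: [0.9, 0.4, -5.0]
grip_width: 0.0419
gripper_force: 62.3
```

Emit:
drive_tool([
  {"offset": [0, 0.15, 0], "rotation": [0, 0, 0], "claw": 0.3},
  {"offset": [0, 0.25, 0], "rotation": [0, 0, 0], "claw": 0.3},
  {"offset": [0, 0.27, 0], "rotation": [0, 0, 0], "claw": 0.3},
  {"offset": [0, 0.27, 0.1], "rotation": [0, 0, 0], "claw": 0.3},
  {"offset": [0, 0.27, 0.3], "rotation": [0, 0, 0], "claw": 0.3},
  {"offset": [0, 0.27, 0.4], "rotation": [0, 0, 0], "claw": 0.3},
  {"offset": [0, 0.27, 0.4], "rotation": [0, 0, 0], "claw": 0.3},
  {"offset": [0, 0.27, 0.4], "rotation": [0, 0, 0], "claw": 0.3},
])

```text
clock: 13.18
tcp_pos: [0.4703, 0.2188, 0.1063]
orientation: [-0.011, -3.139, 0.004]
contact_force: [0.4, -1.2, -4.5]
grip_width: 0.0415
gripper_force: 62.3
```

Run:
```python
from h import *
np.set_printoptions(precision=4,suppress=True)
f=grab_frame("wrist"); np.savez("w6.npz",**f); cv2.imwrite("pics/w6.png",cv2.convertScaleAbs(f["frame"][:,:,::-1],alpha=1.3)); o=get_obs(); print(o["tcp_pos"],o["orientation"],o["clock"],o["grip_width"],o["contact_force"])
```

```text
[0.4713 0.2195 0.1074] [-0.0111 -3.1413  0.0011] 13.2333 0.04153758459538375 [ 0.4567  0.6992 -5.1599]
```

View pics/w6.png

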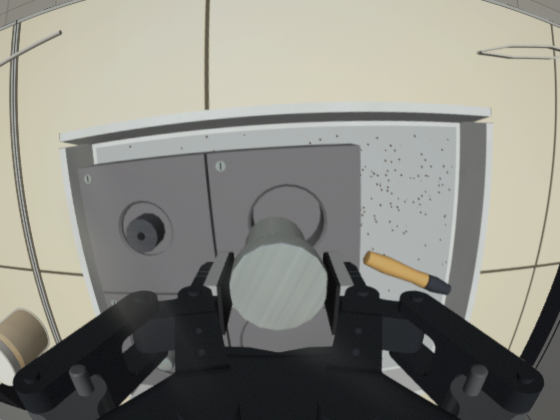

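The plunger is above the well; rim spans columns about 251–323, its top at row 185, and the head is centred at column 279.

Run:
```python
from h import *
np.set_printoptions(precision=4,suppress=True)
f=dict(np.load("w6.npz"))
a,b,c=fplane(f,251,215,.032),fplane(f,323,215,.032),fplane(f,287,184.5,.032)
print(a,b,np.linalg.norm(a-b),c,"ctr",c[0]+.026,(a+b)[1]/2)
z=.1074-.0393+.058
print("head edges",fplane(f,231,280,z),fplane(f,328,280,z),fplane(f,279,236,z),fplane(f,279,329,z))
```

```text
[0.4647 0.2002 0.032 ] [0.465  0.2504 0.032 ] 0.05019496369292 [0.4434 0.2253 0.032 ] ctr 0.4693765902493613 0.22532702573465618
head edges [0.4677 0.1993 0.1261] [0.4679 0.2406 0.1261] [0.4478 0.2199 0.1261] [0.493  0.2196 0.1261]
```

Emit:
drive_tool([
  {"offset": [0.009, 0.033, 0], "rotation": [0, 0, 0], "claw": 0.3},
  {"offset": [0.009, 0.033, 0.1], "rotation": [0, 0, 0], "claw": 0.3},
  {"offset": [0.009, 0.033, 0.2], "rotation": [0, 0, 0], "claw": 0.3},
  {"offset": [0.009, 0.033, 0.3], "rotation": [0, 0, 0], "claw": 0.3},
  {"offset": [0.009, 0.033, 0.36], "rotation": [0, 0, 0], "claw": 0.3},
  {"offset": [0.009, 0.033, 0.385], "rotation": [0, 0, 0], "claw": 0.3},
  {"offset": [0.009, 0.033, 0.385], "rotation": [0, 0, 0], "claw": 0.3},
  {"offset": [0.009, 0.033, 0.385], "rotation": [0, 0, 0], "claw": 0.3},
  {"offset": [0.009, 0.033, 0.385], "rotation": [0, 0, 0], "claw": 0.3},
])

```text
clock: 13.98
tcp_pos: [0.4704, 0.2258, 0.0504]
orientation: [0.009, 3.14, 0.002]
contact_force: [0.5, -0.3, -5.6]
grip_width: 0.0415
gripper_force: 62.7
```

Emit:
drive_tool([
  {"offset": [0, 0, 0.01], "rotation": [0, 0, 0], "claw": 0.3},
  {"offset": [0, 0, 0.018], "rotation": [0, 0, 0], "claw": 0.3},
  {"offset": [0, 0, 0.022], "rotation": [0, 0, 0], "claw": 0.3},
  {"offset": [0, 0, 0.022], "rotation": [0, 0, 0], "claw": 0.3},
  {"offset": [0, 0, 0.022], "rotation": [0, 0, 0], "claw": 0.3},
])

```text
clock: 14.4
tcp_pos: [0.4706, 0.2257, 0.0473]
orientation: [0.01, 3.14, 0.002]
contact_force: [-0.5, -1.6, 4.7]
grip_width: 0.0417
gripper_force: 63.8
```

Emit:
drive_tool([
  {"offset": [0, 0, 0], "rotation": [0, 0, 0], "claw": 0.55},
  {"offset": [0, 0, 0], "rotation": [0, 0, 0], "claw": 0.7},
  {"offset": [0, 0, 0], "rotation": [0, 0, 0], "claw": 0.85},
  {"offset": [0, 0, 0], "rotation": [0, 0, 0], "claw": 1},
  {"offset": [0, 0, 0], "rotation": [0, 0, 0], "claw": 1},
])

```text
clock: 14.82
tcp_pos: [0.4699, 0.2256, 0.0463]
orientation: [0.009, 3.141, 0.0]
contact_force: [0.0, -1.1, -0.5]
grip_width: 0.0856
gripper_force: 0.0
```

Emit:
drive_tool([
  {"offset": [0, 0, -0.2], "rotation": [0, 0, 0], "claw": 1},
  {"offset": [0, 0, -0.45], "rotation": [0, 0, 0], "claw": 1},
  {"offset": [0, 0, -0.7], "rotation": [0, 0, 0], "claw": 1},
  {"offset": [0, 0, -0.85], "rotation": [0, 0, 0], "claw": 1},
  {"offset": [0, 0, -0.85], "rotation": [0, 0, 0], "claw": 1},
  {"offset": [0, 0, -0.85], "rotation": [0, 0, 0], "claw": 1},
])

```text
clock: 15.32
tcp_pos: [0.4704, 0.226, 0.175]
orientation: [0.009, 3.139, 0.004]
contact_force: [-0.1, -0.2, -0.4]
grip_width: 0.0855
gripper_force: 0.0
```

Run:
```python
from h import *
np.set_printoptions(precision=4,suppress=True)
f=grab_frame("wrist"); np.savez("w7.npz",**f); cv2.imwrite("pics/w7.png",cv2.convertScaleAbs(f["frame"][:,:,::-1],alpha=1.3)); o=get_obs(); print(o["tcp_pos"],o["orientation"],o["clock"],o["grip_width"],o["contact_force"])
```

```text
[0.4695 0.2255 0.1736] [0.0087 3.1414 0.0009] 15.3667 0.08526310287825592 [-0.5948 -0.9887 -0.835 ]
```

View pics/w7.png

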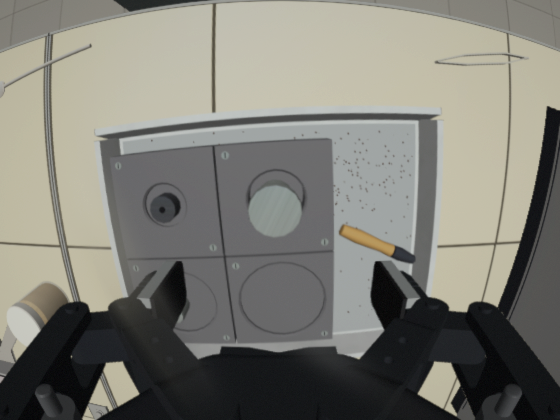

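The plunger stands in its well (head at (275,210)) and the pad is unchanged. Next the sleeve: measure the flange from w5 while moving across.

Run:
```python
from h import *
np.set_printoptions(precision=4,suppress=True)
f=dict(np.load("w5.npz"))
a,b,c=fplane(f,240.5,196,.012),fplane(f,313,196,.012),fplane(f,277,161,.012)
print(a,b,np.linalg.norm(a-b),"ctr",c[0]+.035,(a+b)[1]/2)
a,b,c=fplane(f,243,206,.056),fplane(f,312,206,.056),fplane(f,277,174,.056); print("sleeve",np.linalg.norm(a-b),c[0]+.029,(a+b)[1]/2)
```

```text
[ 0.4529 -0.302   0.012 ] [ 0.4532 -0.2335  0.012 ] 0.06856856567099542 ctr 0.4550081647671581 -0.26773697607205393
sleeve 0.05607107203747776 0.454702984596058 -0.2668743502217781
```

Emit:
drive_tool([
  {"offset": [0.02, -0.25, 0], "rotation": [0, 0, 0], "claw": 1},
  {"offset": [0.05, -0.5, 0], "rotation": [0, 0, 0], "claw": 1},
  {"offset": [0.08, -0.75, 0], "rotation": [0, 0, 0], "claw": 1},
  {"offset": [0.1, -1, 0], "rotation": [0, 0, 0], "claw": 1},
])

```text
clock: 15.7
tcp_pos: [0.452, 0.0738, 0.1721]
orientation: [-0.008, -3.138, 0.002]
contact_force: [0.5, -1.1, -0.1]
grip_width: 0.0853
gripper_force: 0.0
```

Emit:
drive_tool([
  {"offset": [0, -0.25, 0], "rotation": [0, 0, 0], "claw": 1},
  {"offset": [0, -0.5, 0], "rotation": [0, 0, 0], "claw": 1},
  {"offset": [0, -0.75, 0], "rotation": [0, 0, 0], "claw": 1},
  {"offset": [0, -1, 0], "rotation": [0, 0, 0], "claw": 1},
])

```text
clock: 16.03
tcp_pos: [0.4514, -0.0761, 0.1723]
orientation: [-0.009, -3.139, 0.0]
contact_force: [0.6, 0.1, -0.7]
grip_width: 0.0855
gripper_force: 0.0
```

Emit:
drive_tool([
  {"offset": [0, -0.25, 0], "rotation": [0, 0, 0], "claw": 1},
  {"offset": [0, -0.5, 0], "rotation": [0, 0, 0], "claw": 1},
  {"offset": [0, -0.75, 0], "rotation": [0, 0, 0], "claw": 1},
  {"offset": [0, -1, 0], "rotation": [0, 0, 0], "claw": 1},
])

```text
clock: 16.37
tcp_pos: [0.4507, -0.2259, 0.1721]
orientation: [-0.009, -3.139, -0.001]
contact_force: [1.0, 0.4, -0.2]
grip_width: 0.0855
gripper_force: 0.0
```

Emit:
drive_tool([
  {"offset": [0, -0.2, 0], "rotation": [0, 0, 0], "claw": 1},
  {"offset": [0, -0.287, 0], "rotation": [0, 0, 0], "claw": 1},
  {"offset": [0, -0.287, 0.2], "rotation": [0, 0, 0], "claw": 1},
  {"offset": [0, -0.287, 0.4], "rotation": [0, 0, 0], "claw": 1},
  {"offset": [0, -0.287, 0.5], "rotation": [0, 0, 0], "claw": 1},
  {"offset": [0, -0.287, 0.5], "rotation": [0, 0, 0], "claw": 1},
  {"offset": [0, -0.287, 0.5], "rotation": [0, 0, 0], "claw": 1},
])

```text
clock: 16.95
tcp_pos: [0.4503, -0.2672, 0.0971]
orientation: [-0.01, -3.137, -0.001]
contact_force: [0.3, -0.2, 0.6]
grip_width: 0.0852
gripper_force: 0.0
```

Run:
```python
from h import *
np.set_printoptions(precision=4,suppress=True)
o=get_obs(); print(o["tcp_pos"],o["clock"],o["contact_force"])
```

```text
[ 0.4503 -0.2672  0.0971] 16.95 [ 0.3463 -0.1807  0.6283]
```

Emit:
drive_tool([
  {"offset": [-0.03, 0, 0.05], "rotation": [0, 0, 0], "claw": 1},
  {"offset": [-0.03, 0, 0.2], "rotation": [0, 0, 0], "claw": 1},
  {"offset": [-0.03, 0, 0.35], "rotation": [0, 0, 0], "claw": 1},
  {"offset": [-0.03, 0, 0.44], "rotation": [0, 0, 0], "claw": 1},
  {"offset": [-0.03, 0, 0.46], "rotation": [0, 0, 0], "claw": 1},
  {"offset": [-0.03, 0, 0.46], "rotation": [0, 0, 0], "claw": 1},
  {"offset": [-0.03, 0, 0.46], "rotation": [0, 0, 0], "claw": 1},
], force=70)

```text
clock: 17.53
tcp_pos: [0.4572, -0.268, 0.0306]
orientation: [0.009, 3.14, -0.001]
contact_force: [-0.3, 0.6, 0.4]
grip_width: 0.0856
gripper_force: 0.0
```

Emit:
drive_tool([
  {"offset": [0, 0, 0], "rotation": [0, 0, 0], "claw": 0.85},
  {"offset": [0, 0, 0], "rotation": [0, 0, 0], "claw": 0.76},
  {"offset": [0, 0, 0], "rotation": [0, 0, 0], "claw": 0.7},
  {"offset": [0, 0, 0], "rotation": [0, 0, 0], "claw": 0.6},
  {"offset": [0, 0, 0], "rotation": [0, 0, 0], "claw": 0.5},
  {"offset": [0, 0, 0], "rotation": [0, 0, 0], "claw": 0.5},
  {"offset": [0, 0, 0], "rotation": [0, 0, 0], "claw": 0.5},
])

```text
clock: 18.12
tcp_pos: [0.4571, -0.2684, 0.0311]
orientation: [0.01, 3.139, -0.001]
contact_force: [-2.2, 0.0, 10.1]
grip_width: 0.0565
gripper_force: 73.9
```

Emit:
drive_tool([
  {"offset": [0, 0, -0.05], "rotation": [0, 0, 0], "claw": 0.5},
  {"offset": [0, 0, -0.1], "rotation": [0, 0, 0], "claw": 0.5},
  {"offset": [0, 0, -0.16], "rotation": [0, 0, 0], "claw": 0.5},
  {"offset": [0, 0, -0.25], "rotation": [0, 0, 0], "claw": 0.5},
  {"offset": [0, 0, -0.4], "rotation": [0, 0, 0], "claw": 0.5},
  {"offset": [0, 0, -0.6], "rotation": [0, 0, 0], "claw": 0.5},
  {"offset": [0, 0, -0.8], "rotation": [0, 0, 0], "claw": 0.5},
  {"offset": [0, 0, -0.8], "rotation": [0, 0, 0], "claw": 0.5},
  {"offset": [0, 0, -0.8], "rotation": [0, 0, 0], "claw": 0.5},
])

```text
clock: 18.87
tcp_pos: [0.4571, -0.2676, 0.1512]
orientation: [0.009, 3.138, -0.001]
contact_force: [0.3, 1.0, -6.0]
grip_width: 0.0562
gripper_force: 77.0
```

Run:
```python
from h import *
np.set_printoptions(precision=4,suppress=True)
f=grab_frame("wrist"); np.savez("w8.npz",**f); cv2.imwrite("pics/w8.png",cv2.convertScaleAbs(f["frame"][:,:,::-1],alpha=1.3))
o=get_obs(); print(o["tcp_pos"],o["clock"],o["contact_force"],o["grip_width"])
```

```text
[ 0.456  -0.2669  0.1496] 18.9167 [-0.3507  0.792  -5.2459] 0.05579105090539575
```

Emit:
drive_tool([
  {"offset": [0, 0.15, 0], "rotation": [0, 0, 0], "claw": 0.5},
  {"offset": [0, 0.35, 0], "rotation": [0, 0, 0], "claw": 0.5},
  {"offset": [0, 0.58, 0], "rotation": [0, 0, 0], "claw": 0.5},
  {"offset": [0, 0.8, 0], "rotation": [0, 0, 0], "claw": 0.5},
  {"offset": [0, 1, 0], "rotation": [0, 0, 0], "claw": 0.5},
])

```text
clock: 19.33
tcp_pos: [0.4551, -0.1152, 0.1479]
orientation: [-0.008, -3.137, -0.001]
contact_force: [1.1, 0.2, -4.3]
grip_width: 0.0565
gripper_force: 77.0
```

Emit:
drive_tool([
  {"offset": [0, 0.23, 0], "rotation": [0, 0, 0], "claw": 0.5},
  {"offset": [0, 0.46, 0], "rotation": [0, 0, 0], "claw": 0.5},
  {"offset": [0, 0.7, 0], "rotation": [0, 0, 0], "claw": 0.5},
  {"offset": [0, 1, 0], "rotation": [0, 0, 0], "claw": 0.5},
])

```text
clock: 19.67
tcp_pos: [0.456, 0.0295, 0.1482]
orientation: [-0.012, -3.138, 0.002]
contact_force: [1.8, -0.6, -5.3]
grip_width: 0.0563
gripper_force: 77.0
```

Emit:
drive_tool([
  {"offset": [-0.1, 0.2, 0], "rotation": [0, 0, 0], "claw": 0.5},
  {"offset": [-0.3, 0.4, 0], "rotation": [0, 0, 0], "claw": 0.5},
  {"offset": [-0.55, 0.55, 0], "rotation": [0, 0, 0], "claw": 0.5},
  {"offset": [-0.75, 0.61, 0], "rotation": [0, 0, 0], "claw": 0.5},
  {"offset": [-0.83, 0.61, 0], "rotation": [0, 0, 0], "claw": 0.5},
  {"offset": [-0.83, 0.61, 0.1], "rotation": [0, 0, 0], "claw": 0.5},
  {"offset": [-0.83, 0.61, 0.25], "rotation": [0, 0, 0], "claw": 0.5},
  {"offset": [-0.83, 0.61, 0.25], "rotation": [0, 0, 0], "claw": 0.5},
  {"offset": [-0.83, 0.61, 0.25], "rotation": [0, 0, 0], "claw": 0.5},
])

```text
clock: 20.42
tcp_pos: [0.5804, 0.1192, 0.1095]
orientation: [-0.009, -3.135, 0.003]
contact_force: [-0.4, 0.4, -5.4]
grip_width: 0.0565
gripper_force: 77.4
```

Run:
```python
from h import *
np.set_printoptions(precision=4,suppress=True)
f=grab_frame("wrist"); np.savez("w9.npz",**f); cv2.imwrite("pics/w9.png",cv2.convertScaleAbs(f["frame"][:,:,::-1],alpha=1.3))
o=get_obs(); print(o["tcp_pos"],o["clock"],o["contact_force"],o["grip_width"])
```

```text
[0.5818 0.1195 0.111 ] 20.4667 [ 0.5114  0.2203 -5.9635] 0.05622910221392769
```

View pics/w9.png

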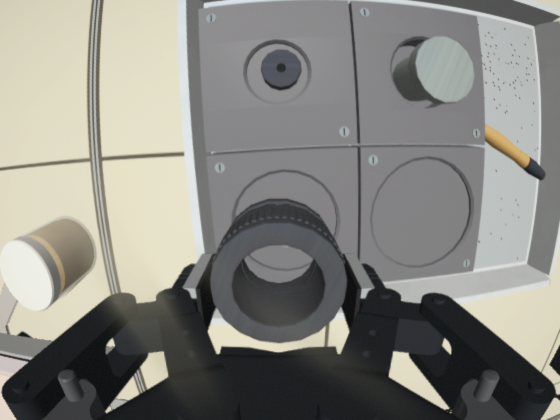

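The sleeve is over its insert. The recess circle spans columns 233–340 with its top at row 169, and the sleeve rim spans columns 212–345. The base recess spans columns 371–470 and rows 157–267.

Run:
```python
from h import *
np.set_printoptions(precision=4,suppress=True)
f=dict(np.load("w9.npz"))
def circ(x0,x1,y0,y1,z=.032):
    a,b,c,d=[fplane(f,*q,z) for q in((x0,(y0+y1)/2),(x1,(y0+y1)/2),((x0+x1)/2,y0),((x0+x1)/2,y1))]
    return np.array([(c+d)[0]/2,(a+b)[1]/2,np.linalg.norm(a-b),np.linalg.norm(c-d),c[0],d[0]])
print("sleeve recess",circ(233,340,169,270)); print("base recess",circ(371,470,157,267)); print("pad rec",circ(244,311,39,104),"dot",fplane(f,281,68.5,.045))
z=.111-.019+.044; print("sleeve",fplane(f,212,278,z),fplane(f,345.5,278,z),fplane(f,279,218,z),fplane(f,279,340,z))
print("junction",fplane(f,355.5,146,.032))
```

```text
sleeve recess [0.5805 0.1256 0.0764 0.075  0.543  0.6179]
base recess [0.5757 0.2293 0.0856 0.0869 0.5326 0.6189]
pad rec [0.4757 0.1196 0.045  0.0458 0.4528 0.4986] dot [0.4765 0.1219 0.045 ]
sleeve [0.5738 0.0931 0.136 ] [0.574  0.1471 0.136 ] [0.5487 0.1203 0.136 ] [0.6045 0.1201 0.136 ]
junction [0.5266 0.173  0.032 ]
```

Emit:
drive_tool([
  {"offset": [-0.015, 0.032, 0], "rotation": [0, 0, 0], "claw": 0.5},
  {"offset": [-0.015, 0.032, 0], "rotation": [0, 0, 0], "claw": 0.5},
  {"offset": [-0.015, 0.032, 0.1], "rotation": [0, 0, 0], "claw": 0.5},
  {"offset": [-0.015, 0.032, 0.2], "rotation": [0, 0, 0], "claw": 0.5},
  {"offset": [-0.015, 0.032, 0.3], "rotation": [0, 0, 0], "claw": 0.5},
  {"offset": [-0.015, 0.032, 0.36], "rotation": [0, 0, 0], "claw": 0.5},
  {"offset": [-0.015, 0.032, 0.4], "rotation": [0, 0, 0], "claw": 0.5},
  {"offset": [-0.015, 0.032, 0.41], "rotation": [0, 0, 0], "claw": 0.5},
  {"offset": [-0.015, 0.032, 0.41], "rotation": [0, 0, 0], "claw": 0.5},
  {"offset": [-0.015, 0.032, 0.41], "rotation": [0, 0, 0], "claw": 0.5},
])

```text
clock: 21.3
tcp_pos: [0.586, 0.1248, 0.0514]
orientation: [0.009, 3.14, 0.001]
contact_force: [-0.9, 0.5, -4.5]
grip_width: 0.0562
gripper_force: 77.5
```

Emit:
drive_tool([
  {"offset": [0.01, 0, 0.015], "rotation": [0, 0, 0], "claw": 0.5},
  {"offset": [0.01, 0, 0.025], "rotation": [0, 0, 0], "claw": 0.5},
  {"offset": [0.01, 0, 0.036], "rotation": [0, 0, 0], "claw": 0.5},
  {"offset": [0.01, 0, 0.036], "rotation": [0, 0, 0], "claw": 0.5},
  {"offset": [0.01, 0, 0.036], "rotation": [0, 0, 0], "claw": 0.5},
])

```text
clock: 21.72
tcp_pos: [0.5839, 0.1248, 0.0462]
orientation: [0.009, 3.141, 0.001]
contact_force: [-3.7, -0.4, 6.6]
grip_width: 0.0563
gripper_force: 78.7
```

Emit:
drive_tool([
  {"offset": [0, 0, 0], "rotation": [0, 0, 0], "claw": 0.7},
  {"offset": [0, 0, 0], "rotation": [0, 0, 0], "claw": 0.85},
  {"offset": [0, 0, 0], "rotation": [0, 0, 0], "claw": 1},
  {"offset": [0, 0, 0], "rotation": [0, 0, 0], "claw": 1},
  {"offset": [0, 0, 0], "rotation": [0, 0, 0], "claw": 1},
])

```text
clock: 22.13
tcp_pos: [0.5841, 0.1247, 0.0454]
orientation: [0.009, 3.141, 0.0]
contact_force: [-0.4, -1.0, -0.1]
grip_width: 0.0853
gripper_force: 0.0
```

Emit:
drive_tool([
  {"offset": [0, 0, -0.2], "rotation": [0, 0, 0], "claw": 1},
  {"offset": [0, 0, -0.45], "rotation": [0, 0, 0], "claw": 1},
  {"offset": [0, 0, -0.7], "rotation": [0, 0, 0], "claw": 1},
  {"offset": [0, 0, -0.85], "rotation": [0, 0, 0], "claw": 1},
  {"offset": [0, 0, -0.85], "rotation": [0, 0, 0], "claw": 1},
])

```text
clock: 22.55
tcp_pos: [0.5873, 0.125, 0.1783]
orientation: [0.01, 3.133, 0.005]
contact_force: [0.6, -0.5, -0.8]
grip_width: 0.0852
gripper_force: 0.0
```

Run:
```python
from h import *
np.set_printoptions(precision=4,suppress=True)
o=get_obs(); print(o["tcp_pos"],o["clock"],o["contact_force"],o["grip_width"])
f=grab_frame("top"); np.savez("t2.npz",**f); P=cloud(f).reshape(-1,3)
for n,c,lo in(("sleeve",(.5805,.125),.055),("plunger",(.4685,.2245),.05),("pad",(.4745,.12),.038)):
    q=P[(np.hypot(P[:,0]-c[0],P[:,1]-c[1])<.04)&(P[:,2]>lo)&(P[:,2]<.1)]; print(n,len(q),np.median(q,0) if len(q) else'')
f=grab_frame("wrist"); np.savez("w10.npz",**f); cv2.imwrite("pics/w10.png",cv2.convertScaleAbs(f["frame"][:,:,::-1],alpha=1.3))
```

```text
[0.5873 0.125  0.1783] 22.55 [ 0.5678 -0.4918 -0.8034] 0.08524879877050877
sleeve 154 [0.5731 0.119  0.0685]
plunger 0 
pad 60 [0.4732 0.1181 0.0437]
```

Emit:
drive_tool([
  {"offset": [0.25, -0.05, 0], "rotation": [0, 0, 0], "claw": 1},
  {"offset": [0.5, -0.15, 0], "rotation": [0, 0, 0], "claw": 1},
  {"offset": [0.7, -0.35, 0], "rotation": [0, 0, 0], "claw": 1},
  {"offset": [0.85, -0.6, 0], "rotation": [0, 0, 0], "claw": 1},
  {"offset": [0.86, -0.8, 0], "rotation": [0, 0, 0], "claw": 1},
  {"offset": [0.86, -1, 0], "rotation": [0, 0, 0], "claw": 1},
])

```text
clock: 23.15
tcp_pos: [0.4507, -0.0258, 0.1714]
orientation: [-0.008, -3.138, -0.001]
contact_force: [1.9, 0.4, -0.2]
grip_width: 0.0853
gripper_force: 0.0
```

Emit:
drive_tool([
  {"offset": [0, -0.25, 0], "rotation": [0, 0, 0], "claw": 1},
  {"offset": [0, -0.5, 0], "rotation": [0, 0, 0], "claw": 1},
  {"offset": [0, -0.75, 0], "rotation": [0, 0, 0], "claw": 1},
  {"offset": [0, -1, 0], "rotation": [0, 0, 0], "claw": 1},
])

```text
clock: 23.48
tcp_pos: [0.4518, -0.1758, 0.1715]
orientation: [-0.008, -3.139, -0.0]
contact_force: [0.6, 0.4, 0.3]
grip_width: 0.0853
gripper_force: 0.0
```

Emit:
drive_tool([
  {"offset": [0, -0.25, 0], "rotation": [0, 0, 0], "claw": 0.8},
  {"offset": [0, -0.45, 0], "rotation": [0, 0, 0], "claw": 0.7},
  {"offset": [0, -0.6, 0.1], "rotation": [0, 0, 0], "claw": 0.7},
  {"offset": [0, -0.62, 0.35], "rotation": [0, 0, 0], "claw": 0.7},
  {"offset": [0, -0.62, 0.6], "rotation": [0, 0, 0], "claw": 0.7},
  {"offset": [0, -0.62, 0.7], "rotation": [0, 0, 0], "claw": 0.7},
  {"offset": [0, -0.62, 0.7], "rotation": [0, 0, 0], "claw": 0.7},
  {"offset": [0, -0.62, 0.7], "rotation": [0, 0, 0], "claw": 0.7},
  {"offset": [0, -0.62, 0.7], "rotation": [0, 0, 0], "claw": 0.7},
])

```text
clock: 24.23
tcp_pos: [0.4528, -0.2679, 0.0682]
orientation: [0.009, 3.141, -0.001]
contact_force: [-0.5, 0.3, 0.4]
grip_width: 0.0595
gripper_force: 0.0
```

Run:
```python
from h import *
np.set_printoptions(precision=4,suppress=True)
f=grab_frame("wrist"); np.savez("w11.npz",**f); cv2.imwrite("pics/w11.png",cv2.convertScaleAbs(f["frame"][:,:,::-1],alpha=1.3))
o=get_obs(); print(o["tcp_pos"],o["clock"],o["grip_width"])
f=grab_frame("top"); P=cloud(f).reshape(-1,3)
for n,c,lo in(("sleeve",(.5805,.125),.055),("plunger",(.4685,.2245),.05),("pad",(.4745,.12),.038)):
    q=P[(np.hypot(P[:,0]-c[0],P[:,1]-c[1])<.04)&(P[:,2]>lo)&(P[:,2]<.1)]; print(n,len(q),np.median(q,0) if len(q) else'')
```

```text
[ 0.4533 -0.268   0.0688] 24.2833 0.05930491750060168
sleeve 204 [0.5811 0.1227 0.0689]
plunger 166 [0.4698 0.2215 0.0649]
pad 61 [0.4729 0.1206 0.0433]
```

View pics/w11.png

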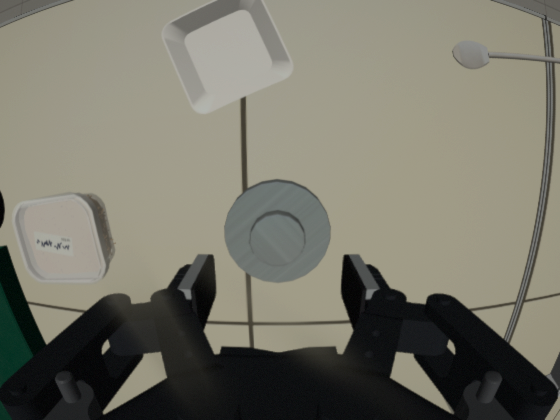

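All three placed parts check out by depth. The base is bare: flange columns 224–330, rows 180–282; spigot columns 249–306.

Run:
```python
from h import *
np.set_printoptions(precision=4,suppress=True)
f=dict(np.load("w11.npz"))
def circ(x0,x1,y0,y1,z):
    a,b,c,d=[fplane(f,*q,z) for q in((x0,(y0+y1)/2),(x1,(y0+y1)/2),((x0+x1)/2,y0),((x0+x1)/2,y1))]
    return np.array([(c+d)[0]/2,(a+b)[1]/2,np.linalg.norm(a-b),np.linalg.norm(c-d)])
print(circ(224,330,180,282,.012),circ(249,306,212,263,.024))
```

```text
[ 0.455  -0.2682  0.069   0.0701] [ 0.4539 -0.2678  0.0349  0.0331]
```

Emit:
drive_tool([
  {"offset": [-0.008, 0, 0.1], "rotation": [0, 0, 0], "claw": 0.7},
  {"offset": [-0.008, 0, 0.2], "rotation": [0, 0, 0], "claw": 0.7},
  {"offset": [-0.008, 0, 0.3], "rotation": [0, 0, 0], "claw": 0.7},
  {"offset": [-0.008, 0, 0.35], "rotation": [0, 0, 0], "claw": 0.7},
  {"offset": [-0.008, 0, 0.36], "rotation": [0, 0, 0], "claw": 0.7},
  {"offset": [-0.008, 0, 0.36], "rotation": [0, 0, 0], "claw": 0.7},
  {"offset": [-0.008, 0, 0.36], "rotation": [0, 0, 0], "claw": 0.7},
], force=80)

```text
clock: 24.92
tcp_pos: [0.4544, -0.2679, 0.0147]
orientation: [0.009, 3.14, -0.001]
contact_force: [-0.3, -0.3, -0.3]
grip_width: 0.0594
gripper_force: 0.0
```

Emit:
drive_tool([
  {"offset": [0, 0, 0], "rotation": [0, 0, 0], "claw": 0.52},
  {"offset": [0, 0, 0], "rotation": [0, 0, 0], "claw": 0.45},
  {"offset": [0, 0, 0], "rotation": [0, 0, 0], "claw": 0.4},
  {"offset": [0, 0, 0], "rotation": [0, 0, 0], "claw": 0.3},
  {"offset": [0, 0, 0], "rotation": [0, 0, 0], "claw": 0.2},
  {"offset": [0, 0, 0], "rotation": [0, 0, 0], "claw": 0.2},
  {"offset": [0, 0, 0], "rotation": [0, 0, 0], "claw": 0.2},
])

```text
clock: 25.5
tcp_pos: [0.4543, -0.268, 0.015]
orientation: [0.01, 3.14, -0.0]
contact_force: [-3.3, 1.5, 12.9]
grip_width: 0.0311
gripper_force: 78.2
```

Emit:
drive_tool([
  {"offset": [0, 0, -0.05], "rotation": [0, 0, 0], "claw": 0.2},
  {"offset": [0, 0, -0.12], "rotation": [0, 0, 0], "claw": 0.2},
  {"offset": [0, 0, -0.25], "rotation": [0, 0, 0], "claw": 0.2},
  {"offset": [0, 0, -0.4], "rotation": [0, 0, 0], "claw": 0.2},
  {"offset": [0, 0, -0.6], "rotation": [0, 0, 0], "claw": 0.2},
  {"offset": [0, 0, -0.8], "rotation": [0, 0, 0], "claw": 0.2},
  {"offset": [0, 0, -0.9], "rotation": [0, 0, 0], "claw": 0.2},
  {"offset": [0, 0, -0.9], "rotation": [0, 0, 0], "claw": 0.2},
  {"offset": [0, 0, -0.9], "rotation": [0, 0, 0], "claw": 0.2},
])

```text
clock: 26.25
tcp_pos: [0.4539, -0.2673, 0.1493]
orientation: [0.009, 3.14, 0.0]
contact_force: [-0.8, -0.5, -3.7]
grip_width: 0.031
gripper_force: 80.0
```

Run:
```python
from h import *
np.set_printoptions(precision=4,suppress=True)
o=get_obs(); print(o["tcp_pos"],o["clock"],o["grip_width"],o["contact_force"],o["moment"])
f=grab_frame("wrist"); np.savez("w12.npz",**f)
g=cv2.cvtColor(f["frame"],cv2.COLOR_RGB2GRAY); print(g[200:340:6,279]); print(g[270,180:380:6]); print(f["z_map"][230:330:10,279],f["z_map"][280,230:330:10])
```

```text
[ 0.4539 -0.2673  0.1493] 26.25 0.03096685801411118 [-0.7571 -0.4949 -3.7314] [ 0.0302  0.0419 -0.004 ]
[ 90  90  93  92  89  92  58  80  94  94  92  92  93  92  93  92  88  88
  89  89  90 116 117 118]
[122 122 122 122 121  89  36  42  67  65  22  89  90  92  95  93  94  92
  91  92  93  92  70   9  64  64  18  19 121 123 122 122 121 121]
[0.1526 0.1431 0.1429 0.1441 0.1444 0.1472 0.1477 0.1507 0.1654 0.1675] [0.1189 0.132  0.1471 0.1465 0.1473 0.148  0.146  0.1468 0.147  0.1186]
```

Run:
```python
from h import *
np.set_printoptions(precision=4,suppress=True)
f=dict(np.load("w12.npz")); c=-f["R"].T@f["t"]
def pts(v0,v1,u0,u1):
    out=[]
    for v in range(v0,v1,2):
        for u in range(u0,u1,2):
            d=f["R"]@fray(f,u,v); out.append(f["R"].T@(d/d[2]*f["z_map"][v,u])+c)
    return np.array(out)
for n,b in(("spigot",(245,290,260,300)),("flange",(203,232,255,305))):
    p=pts(*b); m=np.abs(p[:,2]-np.median(p[:,2]))<.008; p=p[m]; A=np.c_[p-p.mean(0)]; print(n,p.mean(0),np.linalg.svd(A)[2][2],len(p))
```

```text
spigot [ 0.45   -0.2663  0.1585] [-0.0087  0.0022  1.    ] 458
flange [ 0.4298 -0.2663  0.1467] [-0.0022 -0.0023  1.    ] 374
```

Emit:
drive_tool([
  {"offset": [0, 0.15, 0], "rotation": [0, 0, 0], "claw": 0.2},
  {"offset": [0, 0.35, 0], "rotation": [0, 0, 0], "claw": 0.2},
  {"offset": [0, 0.55, 0], "rotation": [0, 0, 0], "claw": 0.2},
  {"offset": [0, 0.77, 0], "rotation": [0, 0, 0], "claw": 0.2},
  {"offset": [0, 1, 0], "rotation": [0, 0, 0], "claw": 0.2},
])

```text
clock: 26.72
tcp_pos: [0.4529, -0.1165, 0.1472]
orientation: [-0.011, -3.138, 0.001]
contact_force: [0.8, -0.3, -4.5]
grip_width: 0.0308
gripper_force: 80.2
```

Emit:
drive_tool([
  {"offset": [0, 0.23, 0], "rotation": [0, 0, 0], "claw": 0.2},
  {"offset": [0, 0.46, 0], "rotation": [0, 0, 0], "claw": 0.2},
  {"offset": [0, 0.7, 0], "rotation": [0, 0, 0], "claw": 0.2},
  {"offset": [0, 1, 0], "rotation": [0, 0, 0], "claw": 0.2},
])

```text
clock: 27.05
tcp_pos: [0.4537, 0.0295, 0.1474]
orientation: [-0.012, -3.139, 0.002]
contact_force: [1.0, -0.0, -3.4]
grip_width: 0.0313
gripper_force: 80.2
```

Emit:
drive_tool([
  {"offset": [-0.1, 0.2, 0], "rotation": [0, 0, 0], "claw": 0.2},
  {"offset": [-0.25, 0.4, 0], "rotation": [0, 0, 0], "claw": 0.2},
  {"offset": [-0.45, 0.6, 0], "rotation": [0, 0, 0], "claw": 0.2},
  {"offset": [-0.65, 0.8, 0], "rotation": [0, 0, 0], "claw": 0.2},
  {"offset": [-0.8, 1, 0], "rotation": [0, 0, 0], "claw": 0.2},
])

```text
clock: 27.47
tcp_pos: [0.5768, 0.1793, 0.1466]
orientation: [-0.009, -3.139, 0.003]
contact_force: [1.6, -0.3, -4.2]
grip_width: 0.0312
gripper_force: 80.3
```

Emit:
drive_tool([
  {"offset": [0, 0.2, 0], "rotation": [0, 0, 0], "claw": 0.2},
  {"offset": [0, 0.31, 0], "rotation": [0, 0, 0], "claw": 0.2},
  {"offset": [0, 0.31, 0.1], "rotation": [0, 0, 0], "claw": 0.2},
  {"offset": [0, 0.31, 0.3], "rotation": [0, 0, 0], "claw": 0.2},
  {"offset": [0, 0.31, 0.4], "rotation": [0, 0, 0], "claw": 0.2},
  {"offset": [0, 0.31, 0.4], "rotation": [0, 0, 0], "claw": 0.2},
  {"offset": [0, 0.31, 0.4], "rotation": [0, 0, 0], "claw": 0.2},
  {"offset": [0, 0.31, 0.4], "rotation": [0, 0, 0], "claw": 0.2},
])

```text
clock: 28.13
tcp_pos: [0.5768, 0.2243, 0.0891]
orientation: [0.01, 3.142, -0.0]
contact_force: [0.6, 0.7, -2.9]
grip_width: 0.0311
gripper_force: 80.3
```

Run:
```python
from h import *
np.set_printoptions(precision=4,suppress=True)
o=get_obs(); print(o["tcp_pos"],o["orientation"],o["clock"],o["grip_width"],o["contact_force"])
f=grab_frame("wrist"); np.savez("w13.npz",**f)
```

```text
[0.5768 0.2243 0.0891] [ 0.0103  3.1415 -0.0004] 28.1333 0.031084129404082176 [ 0.6085  0.7423 -2.8955]
```

Emit:
drive_tool([
  {"offset": [0.013, 0.035, 0], "rotation": [0, 0, 0], "claw": 0.2},
  {"offset": [0.013, 0.035, 0], "rotation": [0, 0, 0], "claw": 0.2},
  {"offset": [0.013, 0.035, 0.1], "rotation": [0, 0, 0], "claw": 0.2},
  {"offset": [0.013, 0.035, 0.2], "rotation": [0, 0, 0], "claw": 0.2},
  {"offset": [0.013, 0.035, 0.26], "rotation": [0, 0, 0], "claw": 0.2},
  {"offset": [0.013, 0.035, 0.29], "rotation": [0, 0, 0], "claw": 0.2},
  {"offset": [0.013, 0.035, 0.29], "rotation": [0, 0, 0], "claw": 0.2},
  {"offset": [0.013, 0.035, 0.29], "rotation": [0, 0, 0], "claw": 0.2},
])

```text
clock: 28.85
tcp_pos: [0.575, 0.2302, 0.0457]
orientation: [0.009, 3.141, 0.0]
contact_force: [0.0, 1.0, -3.3]
grip_width: 0.0307
gripper_force: 80.3
```

Emit:
drive_tool([
  {"offset": [0, 0, 0.01], "rotation": [0, 0, 0], "claw": 0.2},
  {"offset": [0, 0, 0.02], "rotation": [0, 0, 0], "claw": 0.2},
  {"offset": [0, 0, 0.025], "rotation": [0, 0, 0], "claw": 0.2},
  {"offset": [0, 0, 0.025], "rotation": [0, 0, 0], "claw": 0.2},
  {"offset": [0, 0, 0.025], "rotation": [0, 0, 0], "claw": 0.2},
])

```text
clock: 29.27
tcp_pos: [0.5751, 0.2303, 0.0422]
orientation: [0.009, 3.141, 0.001]
contact_force: [-1.0, -0.9, 1.3]
grip_width: 0.031
gripper_force: 81.0
```

Emit:
drive_tool([
  {"offset": [0, 0, 0], "rotation": [0, 0, 0], "claw": 0.45},
  {"offset": [0, 0, 0], "rotation": [0, 0, 0], "claw": 0.6},
  {"offset": [0, 0, 0], "rotation": [0, 0, 0], "claw": 0.8},
  {"offset": [0, 0, 0], "rotation": [0, 0, 0], "claw": 0.8},
  {"offset": [0, 0, 0], "rotation": [0, 0, 0], "claw": 0.8},
])

```text
clock: 29.68
tcp_pos: [0.5748, 0.2301, 0.0416]
orientation: [0.009, 3.141, 0.0]
contact_force: [0.1, 0.6, 0.2]
grip_width: 0.0684
gripper_force: 0.0
```

Emit:
drive_tool([
  {"offset": [0, 0, -0.2], "rotation": [0, 0, 0], "claw": 0.8},
  {"offset": [0, 0, -0.45], "rotation": [0, 0, 0], "claw": 0.8},
  {"offset": [0, 0, -0.7], "rotation": [0, 0, 0], "claw": 1},
  {"offset": [0, 0, -0.9], "rotation": [0, 0, 0], "claw": 1},
  {"offset": [0, 0, -0.9], "rotation": [0, 0, 0], "claw": 1},
  {"offset": [0, 0, -0.9], "rotation": [0, 0, 0], "claw": 1},
])

```text
clock: 30.18
tcp_pos: [0.576, 0.2306, 0.1787]
orientation: [0.009, 3.138, 0.004]
contact_force: [-1.2, -0.3, -0.7]
grip_width: 0.0853
gripper_force: 0.0
```

Emit:
drive_tool([
  {"offset": [0.1, -0.2, 0], "rotation": [0, 0, 0], "claw": 1},
  {"offset": [0.2, -0.45, 0], "rotation": [0, 0, 0], "claw": 1},
  {"offset": [0.4, -0.7, 0], "rotation": [0, 0, 0], "claw": 1},
  {"offset": [0.6, -1, 0], "rotation": [0, 0, 0], "claw": 1},
])

```text
clock: 30.52
tcp_pos: [0.4924, 0.0946, 0.175]
orientation: [-0.008, -3.139, 0.002]
contact_force: [0.2, -0.9, 0.5]
grip_width: 0.0856
gripper_force: 0.0
```

Emit:
drive_tool([
  {"offset": [0, -0.25, 0], "rotation": [0, 0, 0], "claw": 1},
  {"offset": [0, -0.5, 0], "rotation": [0, 0, 0], "claw": 1},
  {"offset": [0, -0.75, 0], "rotation": [0, 0, 0], "claw": 1},
  {"offset": [0, -1, 0], "rotation": [0, 0, 0], "claw": 1},
  {"offset": [0, -1, 0], "rotation": [0, 0, 0], "claw": 1},
  {"offset": [0, -1, 0], "rotation": [0, 0, 0], "claw": 1},
])

```text
clock: 31.02
tcp_pos: [0.4924, -0.0564, 0.1756]
orientation: [-0.018, -3.14, 0.001]
contact_force: [-0.7, 0.5, -0.8]
grip_width: 0.0851
gripper_force: 0.0
```

Run:
```python
from h import *
np.set_printoptions(precision=4,suppress=True)
o=get_obs(); print(o["tcp_pos"],o["clock"])
f=grab_frame("top"); P=cloud(f).reshape(-1,3)
for n,c,lo,hi,r in(("sleeve",(.5805,.125),.055,.1,.04),("plunger",(.4685,.2245),.05,.1,.04),("pad",(.4745,.12),.038,.06,.03),("base spigot",(.575,.2295),.044,.07,.03),("base flange",(.575,.2295),.034,.044,.045),("jar",(.606,-.085),.06,.1,.05),("tub",(.453,-.43),.02,.05,.08)):
    q=P[(np.hypot(P[:,0]-c[0],P[:,1]-c[1])<r)&(P[:,2]>lo)&(P[:,2]<hi)]; print(n,len(q),np.median(q,0) if len(q) else'')
f=dict(np.load("top.npz")); P=cloud(f).reshape(-1,3)
for n,c,lo,hi,r in(("jar0",(.606,-.085),.06,.1,.05),("tub0",(.453,-.43),.02,.05,.08)):
    q=P[(np.hypot(P[:,0]-c[0],P[:,1]-c[1])<r)&(P[:,2]>lo)&(P[:,2]<hi)]; print(n,len(q),np.median(q,0) if len(q) else'')
```

```text
[ 0.4924 -0.0564  0.1756] 31.0167
sleeve 202 [0.5791 0.1215 0.0689]
plunger 166 [0.4698 0.2215 0.065 ]
pad 59 [0.4731 0.1201 0.0432]
base spigot 104 [0.5734 0.2288 0.0501]
base flange 266 [0.5722 0.2253 0.0382]
jar 202 [ 0.6197 -0.0841  0.0733]
tub 549 [ 0.4551 -0.4286  0.0306]
jar0 319 [ 0.61   -0.0815  0.0739]
tub0 543 [ 0.4552 -0.4278  0.0304]
```

```bash
python3 -c "
from bench import *
print(hand_in())"
```

```text
the job is handed in; nothing more can be done
None
```

I've handed in the job: pad, plunger, sleeve and base each stand in their own insert. The last depth check put all four at the right heights and centred. The tub read unmoved, and the arm never touched the jar, which was partly hidden in that view.

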